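# Clamp a picture on the light pad and click its light on

## Robot

A 6-joint arm with a two-finger parallel gripper is mounted at the origin on the work surface. World frame = base frame: x ahead of the robot, y to its left, z up, the work surface at z = 0. Lengths are in m, angles in rad, forces in N, time in s.
With the tool pointing down it reaches from about 0.25 to 0.775 m from the base axis. Payload 4 kg.
Tool frame: the origin (TCP) lies at the centre of the arm's flange, where the gripper is bolted on; the fingertips stand 199 mm ahead of it and the grasp point (between the pads) lies 180 mm ahead of it (robot.tcp_to_tips is the z of the fingertips in the tool frame, in m); z points along the fingers, y is the line along which they close (so a half turn about z gives the same grasp; the last joint's range is limited). The gripper opens to 94 mm and grips with 3 to 60 N. Pads are 16 mm wide; open, the fingers measure 119 mm over their backs; the gripper's body (75 mm by 177 mm) begins 78 mm behind the grasp point.
Start: joints at [-1.354, 0.087, 1.371, -0, 1.684, -0.103], TCP at [0.173, -0.522, 0.405] pointing down, gripper open.
Joint ranges: [-3.1, 3.1], [-0.76, 2.03], [0.27, 2.55], [-1.08, 4.22], [0.17, 2.65], [-2.57, 2.57]. Speed limits (rad/s): [2.79, 2.79, 3.14, 3.14, 3.14, 3.14].

## Interface

Orientations are given as [roll, pitch, yaw] about the fixed x, y, z axes, in that order (R = Rz(yaw) Ry(pitch) Rx(roll)).
In Python, from bench import robot gives the robot as it stands.
- The arm moves only by the tool play_rows, never from a script. Its arguments are lists of equal length, an entry for each row: "translation": the shift along the tool's x, y, z scaled (see below), a list of three; "twist": the turn, a rotation vector about the tool's x, y, z scaled (see below), a list of three; "gripper": the opening, from -1 (shut) to 1 (fully open). A call has 1 to 8 rows; each row shifts and turns the commanded pose from where the row before left it, along the tool's axes as they then stand; what a row does not reach is not made up. The controller multiplies each number of a shift by 0.04 m and each number of a turn by 0.1 rad. A row lasts 1/10 s, in which the tool goes at most 50 mm and 8.59 degrees, less where a joint would pass 70% of its speed; a pose out of reach is approached as far as the arm can. A call with a number of a shift or a turn outside -1 to 1 is refused whole. A call with a gripper value outside its range is refused whole. The fingers move at their own pace and stop on an object; the grip force is fixed at half the most. Time passes only in rows, so rows that do not move let the fingers close. It gives the time, the measured TCP pose, the force, the opening and the grip force at its end, in the units of the state.
- robot.get_obs(): the state, without advancing time (a new reading comes with each control period).
- robot.snapshot(name): name is "side" or "top"; returns the picture (384x512x3 uint8, red, green, blue); there is no depth.
- robot.camera_model(name): a dict with "camera_matrix" (3x3 intrinsics, pixels), "rvec" (rotation vector, rad) and "tvec" (3), from world to camera coordinates, as OpenCV has them. Camera axes: x right, y down, z forward; pixel columns grow to the right and rows downward; lengths in m; the calibration is good to about 2 mm. A picture is of the moment at which its call begins. camera_model takes no time and is no camera call.
- robot.close_job(): hands the job in; it is judged then, once.
Trained networks look in the newest picture that a camera, given by its name, has taken for a name from the list of things; names that differ only in an ending like _2 or _b are one class to them, and where a whole thing is asked for, a point or a joint stands for the part that bears it (a point fixed in the world has none). Each returns a list of dicts, best first, with "score" (0 to 1); they miss things now and then, are a little off and sometimes report something else, mostly with a low value. They report only what shows in the picture. A call takes as long as a camera call. They do not tell look-alikes from the thing itself.
- robot.recognise(name, camera): "centre" ([x, y, z] in m, in world coordinates, good to about 4 mm: the middle of the surface that is visible of it).
- robot.spot_point(name, camera): "centre" ([x, y, z] in m, in world coordinates, good to about 4 mm: a listed point, or the origin of a listed thing).
The state is a dict: "time": time; "joint_positions": joint angles; "qvel": joint speeds; "joint_torque": joint torques, N m; "tool_pos": TCP position; "ee_rot": TCP orientation; "wrist_force": force on the tool from outside, world axes, zero at the start; "wrist_torque": the same for the moment, N m; "width": finger opening in m; "finger_force": force on a finger pad.
Only numpy, scipy, OpenCV 4.12 (cv2) and the standard library are available. Lean on these libraries where they do the work, as an engineer would, in place of code of your own. Each camera call takes 0.05 s, during which the arm holds its last target. There are 200 camera calls.

## Task

Get the painted panel ready for tracing: open the sprung jaw of the light pad by its orange handle, park it in its holding notch and let go; then lay the panel, picture up, between jaw and fence, lengthwise and centred across the bright window, and let go of it. Free the handle from the notch so that the jaw springs shut, pushing the panel square against the fence, and take your hand off. Only then press the yellow key just until it clicks, no further, and let it come back up; do not click the blue key and leave the other things on the desk where they are.

Things in the scene. Friction and masses are not known exactly. Their poses are not given: they have to be found in the camera images.
- light_pad: Tracing light pad: grey slab 170 mm (x) by 320 mm (y), 14 mm thick, fixed on the desk. Origin on the desk, 10 mm towards -y from the slab's centre. Its +y end carries a fixed fence, its -y half a sprung red jaw with a tall orange handle; a bright window lies between. Axes: y along the jaw's travel, towards the fence; x across; z up.
- fence_face (a point): Middle of the fence's inner face, at slab level. The fence is an aluminium bar 90 mm wide (light pad x), rising 24 mm above the slab.
- window (a point): Point on the slab's top, 14 mm above the desk, where the centre of the panel's underside lies when the panel is against the fence and centred across the window; 70 mm from the fence, axes as the light pad's. The cream window with its dark border is 90 mm (x) by 146 mm (y).
- jaw (a joint): Opening of the sprung jaw, m, 0 to 0.048, growing towards the light pad's -y. Red plate 80 mm wide, 10 mm thick, top 42 mm above the desk. Gap to the fence = 0.122 + this value. The spring shuts it with 4 N at 0, 0.2 N more per mm. Parked in the notch it reads 0.035 (gap 157 mm); shut on the 140 mm panel, 0.018. Let go anywhere but in the notch, it snaps shut.
- latch (a joint): Sideways place of the handle, m, 0 (free lane, where it starts) to 0.024, along the light pad's +x; a weak spring (0.5 to 1.5 N) returns it to 0. A steel block blocks it until the jaw is over 0.040. To park: jaw to 0.042-0.047, latch to 0.020, ease the jaw back: a pin drops in a notch at jaw 0.035, latch 0.016-0.020. To free: jaw over 0.041, latch back to 0, let it shut.
- handle (a point): Centre of the orange handle block, 67 mm above the desk: 60 mm long (light pad x), 16 mm thick (y), 32 mm high (51 to 83 mm above the desk); pinch it across its 16 mm from above. It moves with jaw (towards the pad's -y) and latch (towards +x). Below it a 16 mm brass neck, then metal up to 42 mm above the desk.
- panel: Loose picture panel, pink flowers on white, wooden sides: 56 mm (x) by 140 mm (y) by 20 mm thick, about 0.16 kg, lying picture up on the desk to the left or right of the light pad. Origin at the centre of its underside, z up.
- keypad: Black controller fixed on the desk on the other side of the light pad: 150 mm (x) by 100 mm (y), 22 mm high, with two large dome keys side by side along its x, 72 mm between centres, in either order. Origin at the centre of its underside.
- light_key_top (a point): Centre of the top face of the yellow light key, 39.5 mm above the desk at rest; the face is 52 mm (keypad x) by 66 mm (keypad y). It moves down with the key.
- light_key (a joint): How far the yellow key is pressed, m, 0 to 0.010. Dome action: the push rises to a 6 N peak at 2.3 mm, then gives way (4.4 N at 4 mm, 2.3 N at 6 mm): by 4.5 mm it has clicked. Then it stiffens: 3.3 N at 7 mm, 6.7 N at 8 mm, 13 N at 9 mm. Beyond 8.5 mm it is over-pressed. It springs back to 0 when let go.
- dim_key_top (a point): Centre of the top face of the blue key, the yellow key's neighbour, of the same size, height and action. Not to be clicked.
- dim_key (a joint): How far the blue key is pressed down, m, 0 to 0.010.
- mug: White ceramic mug, 80 mm across and 92 mm high. Bystander; origin at the middle of its underside.
- ink_bottle: Amber glass ink jar with a black cap, 44 mm across and 60 mm high. Bystander; origin at the middle of its underside.
- water_glass: Green glass water cup, 68 mm across and 85 mm high. Bystander; origin at the middle of its underside.
- mixing_dish: Blue ceramic mixing dish, 90 mm across and 30 mm high. Bystander; origin at the middle of its underside.
- brush: Flat wash brush 190 mm long with a blue handle, lying on the desk near the robot. Bystander; origin on the brush.
- eraser: White eraser, 62 x 30 x 16 mm. Bystander; origin at the middle of its underside.
Things that resemble listed ones, but are neither listed nor needed, are in the scene too. Leave any purple look-alike of the panel alone.

How it is judged:
By the outcome, as a careful person would: the job done as asked, in the order asked, and still so for the second after the job is handed in, with the robot touching nothing.
It also fails if it takes over 72 s, if anything falls off the work surface, if the arm or the gripper's body presses on something with over 40 N, if the wrist force passes 120 N, or if a joint passes its speed limit or range.

## Working session

There is one attempt and no reset: what is moved stays moved. The work goes in short steps, Python scripts to look and compute and a tool call to move; the robot and the scene stay as the last step left them, time stands still between calls to the robot, and variables do not carry over. Pictures are saved under pics/ and viewed, at most 10 in all, crops included, and the job is handed in when it is done.

Besides the shell and the picture viewer there is one more tool, called after ">>>" as name(argument=value, ...), one argument or row to a line, values as JSON. play_rows: Moves the arm, as the interface text tells. Its arguments: {"type":"object","properties":{"translation":{"type":"array","items":{"type":"array","items":{"type":"number","minimum":-1,"maximum":1}}},"twist":{"type":"array","items":{"type":"array","items":{"type":"number","minimum":-1,"maximum":1}}},"gripper":{"type":"array","items":{"type":"number"}}},"required":["translation","twist","gripper"]}

```bash
mkdir -p pics; ls; python3 - <<'E'
from bench import robot
import cv2, numpy as np
o=robot.get_obs()
print({k:np.round(v,3).tolist() for k,v in o.items()})
for c in ("top","side"):
    im=robot.snapshot(c); cv2.imwrite(f"pics/{c}0.png",im[:,:,::-1])
    m=robot.camera_model(c); print(c,np.round(m["camera_matrix"],1).tolist(),np.round(m["rvec"],3),np.round(m["tvec"],3))
    for n in ["light_pad","fence_face","window","handle","panel","keypad","light_key_top","dim_key_top","mug","ink_bottle","water_glass","mixing_dish","brush","eraser"]:
        print(n,[(np.round(d["centre"],3).tolist(),round(d["score"],2)) for d in robot.spot_point(n,c)][:3])
print(robot.get_obs()["time"])
E
```

```text
pics
{'time': 0.0, 'joint_positions': [-1.354, 0.088, 1.372, -0.0, 1.684, -0.103], 'qvel': [-0.002, 0.0, 0.001, -0.001, -0.002, 0.0], 'joint_torque': [0.001, -34.019, -30.242, 0.072, 0.033, -0.0], 'tool_pos': [0.173, -0.522, 0.404], 'ee_rot': [-3.139, -0.0, 0.32], 'wrist_force': [-0.038, 0.461, 0.693], 'wrist_torque': [0.034, -0.011, 0.062], 'finger_force': 0.0, 'width': 0.094}
top [[407.3, 0.0, 257.7], [0.0, 407.3, 198.6], [0.0, 0.0, 1.0]] [ 2.136 -2.169  0.168] [-0.01   0.572  1.158]
light_pad [([0.609, -0.01, -0.001], 0.97), ([0.594, 0.134, 0.016], 0.55)]
fence_face [([0.598, 0.137, 0.017], 0.97)]
window [([0.603, 0.072, 0.015], 0.77), ([0.62, -0.083, 0.068], 0.18)]
handle [([0.616, -0.082, 0.068], 0.42)]
panel [([0.356, 0.296, 0.0], 0.83), ([0.495, 0.384, -0.002], 0.82)]
keypad [([0.54, -0.37, -0.001], 0.71)]
light_key_top []
dim_key_top [([0.501, -0.372, 0.039], 0.83)]
mug [([0.69, 0.393, 0.002], 0.91)]
ink_bottle [([0.721, 0.271, -0.0], 0.8)]
water_glass [([0.721, -0.28, -0.0], 0.93)]
mixing_dish [([0.675, -0.388, 0.001], 0.87)]
brush [([0.369, -0.139, -0.003], 0.75)]
eraser [(
[... 204 characters left out ...]
, 0.8)]
fence_face [([0.598, 0.142, 0.018], 0.85)]
window [([0.601, 0.069, 0.013], 0.63)]
handle [([0.624, -0.082, 0.067], 0.71)]
panel [([0.492, 0.379, 0.0], 0.85), ([0.355, 0.294, -0.004], 0.64), ([0.621, -0.086, 0.069], 0.49)]
keypad [([0.534, -0.367, -0.0], 0.64)]
light_key_top [([0.578, -0.368, 0.043], 0.63), ([0.687, 0.39, -0.003], 0.18)]
dim_key_top [([0.505, -0.372, 0.042], 0.55)]
mug [([0.686, 0.392, 0.0], 0.7)]
ink_bottle [([0.724, 0.269, -0.002], 0.89), ([0.687, 0.389, -0.001], 0.7)]
water_glass [([0.728, -0.282, -0.0], 0.6), ([0.688, 0.392, -0.002], 0.55)]
mixing_dish [([0.678, -0.392, 0.003], 0.61)]
brush [([0.369, -0.141, 0.004], 0.71)]
eraser [([0.379, 0.122, -0.0], 0.58)]
1.5
```

View pics/top0.png

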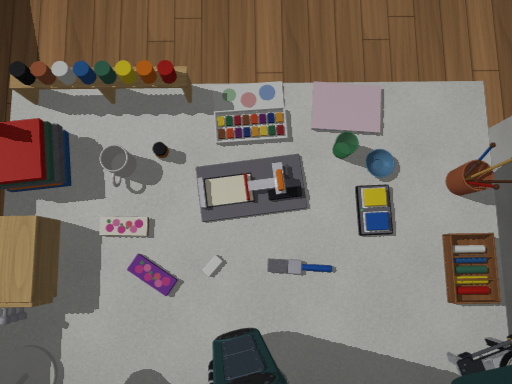

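View pics/side0.png

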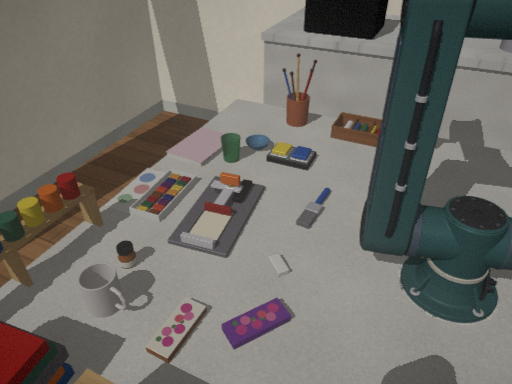

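The top view shows the pad at about (251,188) with its orange handle at (281,178). The white panel is at (124,226), with the purple look-alike at (152,274). The keypad's yellow key is at (375,197) and its blue key at (377,222). The side view agrees. Next I'll segment these for yaws and positions.

```bash
cat > h.py <<'E'
import cv2, numpy as np
from bench import robot
def cam(c):
    m=robot.camera_model(c); K=np.array(m["camera_matrix"],float); R=cv2.Rodrigues(np.array(m["rvec"],float))[0]; t=np.array(m["tvec"],float).ravel()
    return K,R,t
def rays(c,px):
    K,R,t=cam(c); px=np.atleast_2d(px).astype(float)
    d=(R.T@np.linalg.inv(K)@np.c_[px,np.ones(len(px))].T).T
    return -R.T@t,d
def plane(c,px,z):
    o,d=rays(c,px); return o+d*((z-o[2])/d[:,2:])
def proj(c,X):
    m=robot.camera_model(c); return cv2.projectPoints(np.atleast_2d(X).astype(float),np.array(m["rvec"],float),np.array(m["tvec"],float),np.array(m["camera_matrix"],float),None)[0][:,0]
def tri(pa,pb):
    o1,d1=rays("top",pa); o2,d2=rays("side",pb); A=np.c_[d1[0],-d2[0]]
    s=np.linalg.lstsq(A,o2-o1,rcond=None)[0]; a=o1+s[0]*d1[0]; b=o2+s[1]*d2[0]
    return (a+b)/2,np.linalg.norm(a-b)
def blob(im,lo,hi,near,r):
    "largest HSV blob within r px of near -> mask"
    h=cv2.cvtColor(im,cv2.COLOR_RGB2HSV); m=cv2.inRange(h,np.array(lo),np.array(hi))
    k=np.zeros_like(m); cv2.circle(k,tuple(int(v) for v in near),int(r),255,-1); m&=k
    n,l,s,c=cv2.connectedComponentsWithStats(m)
    if n<2: return None,None,0
    i=1+np.argmax(s[1:,4]); return (l==i).astype(np.uint8),c[i],s[i,4]
def rect(c,mask,z):
    ys,xs=np.nonzero(mask); pts=np.concatenate([np.c_[xs+a,ys+b] for a in(-.5,.5) for b in(-.5,.5)])
    P=plane(c,pts,z)[:,:2].astype(np.float32); return cv2.minAreaRect(P)
E
python3 - <<'E'
from h import *
T=cv2.imread("pics/top0.png")[:,:,::-1]; S=cv2.imread("pics/side0.png")[:,:,::-1]
T=np.ascontiguousarray(T);S=np.ascontiguousarray(S)
a=cv2.resize(T[140:240,190:315],None,fx=5,fy=5,interpolation=cv2.INTER_CUBIC)
cv2.imwrite("pics/padcrop.png",a[:,:,::-1])
H=cv2.cvtColor(T,cv2.COLOR_RGB2HSV);
for n,(x,y) in dict(desk=(200,240),panel=(104,226),slab=(215,178),win=(230,192),handle=(280,182),yel=(375,197),blu=(377,222),key=(361,210),pur=(152,280)).items(): print(n,T[y,x],H[y,x])
G=dict(handle=((5,150,120),(18,255,255),(281,178),(230,180),.083),yel=((22,150,100),(34,255,255),(375,197),(284,150),.0395),blu=((105,150,80),(125,255,255),(377,222),(301,154),.0395))
for n,(lo,hi,pt,ps,z) in G.items():
    m1,c1,A1=blob(T,lo,hi,pt,25); m2,c2,A2=blob(S,lo,hi,ps,22)
    if m1 is None or m2 is None: print(n,"none");continue
    print(n,c1,A1,c2,A2,"tri",np.round(tri(c1,c2)[0],4),tri(c1,c2)[1],"rect",rect("top",m1,z))
E
```

```text
desk [163 162 159] [ 23   6 163]
panel [178 175 166] [ 23  17 178]
slab [139 136 124] [ 24  28 139]
win [179 175 159] [ 24  28 179]
handle [167  89  21] [ 14 223 167]
yel [171 156  29] [ 27 212 171]
blu [ 26  66 131] [109 204 131]
key [ 65 157  81] [ 65 149 157]
pur [ 92  49 118] [139 149 118]
handle [279.76923077 179.14423077] 104 [229.70588235 178.73262032] 187 tri [ 0.6227 -0.0845  0.0656] 0.003221338826398877 rect ((0.621469259262085, -0.08252985030412674), (0.0613662414252758, 0.018120696768164635), 5.711569309234619)
yel [374.97382199 196.78272251] 382 [281.08724832 148.1409396 ] 149 tri [ 0.5734 -0.3686  0.0325] 0.0003624194947194084 rect ((0.5731222033500671, -0.36656448245048523), (0.06910650432109833, 0.0539228729903698), 89.1611099243164)
blu [376.92838196 220.93899204] 377 [306.16666667 150.        ] 6 tri [ 0.4918 -0.3688  0.046 ] 0.01698337800448423 rect ((0.5018129944801331, -0.36835357546806335), (0.06826861947774887, 0.05301131680607796), 89.12083435058594)
```

View pics/padcrop.png

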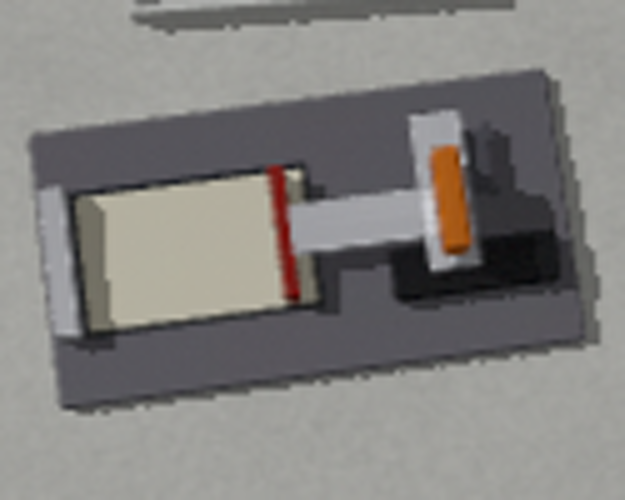

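The crop shows the slab corners at (32,135), (548,70), (585,340) and (62,410), with the fence on the left and the handle at (450,200). Next come the slab yaw and the panel outline.

```bash
python3 - <<'E'
from h import *
T=np.ascontiguousarray(cv2.imread("pics/top0.png")[:,:,::-1])
q=np.array([(32,135),(548,70),(585,340),(62,410)])/5+[189.6,139.6]
P=plane("top",q,.014)[:,:2]; print("slab",P.round(4).tolist(),"c",P.mean(0))
d=(P[0]-P[1]+P[3]-P[2]); print("len",np.linalg.norm(d)/2,"yaw",np.arctan2(-d[0],d[1]), "wid",np.linalg.norm(P[0]-P[3]))
H=cv2.cvtColor(T,cv2.COLOR_RGB2HSV); m=((H[:,:,1]>11)&(H[:,:,2]>90)|(H[:,:,2]>171)).astype(np.uint8)
k=np.zeros_like(m); k[208:245,92:156]=1; m&=k; m=cv2.morphologyEx(m,cv2.MORPH_OPEN,np.ones((3,3)))
n,l,s,c=cv2.connectedComponentsWithStats(m); i=1+np.argmax(s[1:,4]); mm=(l==i).astype(np.uint8)
print("panel",s[i],c[i],rect("top",mm,.02))
a=cv2.resize(T[205:250,90:160],None,fx=8,fy=8,interpolation=cv2.INTER_CUBIC); b=cv2.resize(T[205:250,90:160]*0+255*mm[205:250,90:160,None],None,fx=4,fy=4)
a=np.vstack([a,cv2.copyMakeBorder(b,0,0,0,280,cv2.BORDER_CONSTANT)]); cv2.imwrite("pics/panelcrop.png",a[:,:,::-1])
E
```

```text
slab [[0.6765, 0.1666], [0.713, -0.1489], [0.546, -0.1661], [0.5085, 0.1478]] c [ 6.10981096e-01 -1.53093471e-04]
len 0.3169008768230343 yaw 0.1169093474971622 wid 0.1690205592213923
panel [ 99 216  49  21 926] [123.33477322 225.95572354] ((0.4988279640674591, 0.37937691807746887), (0.14467807114124298, 0.06015491113066673), 87.64163970947266)
```

View pics/panelcrop.png

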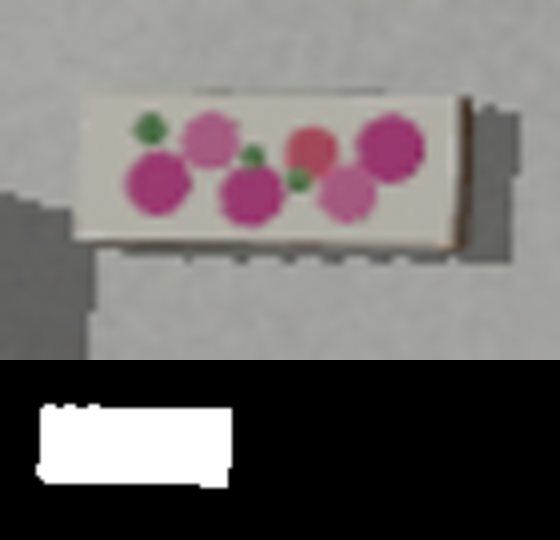

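The crop shows the panel's top corners at (80,95), (462,95), (455,243) and (73,240), picture up.

```bash
python3 - <<'E'
from h import *
T=np.ascontiguousarray(cv2.imread("pics/top0.png")[:,:,::-1])
q=np.array([(80,95),(462,95),(455,243),(73,240)])/8+[89.6,204.6]
P=plane("top",q,.02)[:,:2]; d=P[0]-P[1]+P[3]-P[2]
print("panel c",P.mean(0),"len",np.linalg.norm(d)/2,"wid",np.linalg.norm(P[0]-P[3]),"yaw",np.arctan2(-d[0],d[1]))
# slab long edges: subpixel gradient along columns
g=cv2.GaussianBlur(cv2.cvtColor(T,cv2.COLOR_RGB2GRAY).astype(float),(0,0),1)
gy=np.gradient(g,axis=0)
def edge(x0,x1,ya,yb,sgn):
    L=[]
    for x in range(x0,x1):
        yp=ya+(yb-ya)*(x-x0)/(x1-x0); r=np.arange(int(yp)-4,int(yp)+6); w=np.clip(sgn*gy[r,x],0,None)**2
        L.append((x,(w*r).sum()/w.sum()))
    W=plane("top",np.array(L),.014)[:,:2].astype(np.float32); v=cv2.fitLine(W,cv2.DIST_HUBER,0,.001,.001).ravel()
    s=np.sign(v[1]); return np.arctan2(-v[0]*s,v[1]*s),v[2:]
print("far edge",edge(200,295,166.2,154.8,-1)); print("near edge",edge(206,303,221,209,1))
for z,n in((.083,(.6215,-.0825)),):pass
m,c,A=blob(T,(5,150,120),(18,255,255),(281,178),25)
u=np.array([np.cos(.11),np.sin(.11)]);v=np.array([-np.sin(.11),np.cos(.11)])
for n,p in dict(handle=(.6215,-.0825),fence=(.598,.1395),win=(.602,.0705)).items():
    e=np.array(p)-[.611,0]; print(n,"rel slab centre, pad axes",e@u,e@v)
E
```

```text
panel c [0.49963709 0.38017533] len 0.14073486797628376 wid 0.05362324542299378 yaw -0.019149789922877355
far edge (np.float32(0.118663386), array([ 0.6990514 , -0.01641645], dtype=float32))
near edge (np.float32(0.11879523), array([ 0.5308013 , -0.07353249], dtype=float32))
handle rel slab centre, pad axes 0.0013798292094784588 -0.08315405024021784
fence rel slab centre, pad axes 0.002392643693348818 0.1400839935758425
win rel slab centre, pad axes -0.0012062346725894555 0.07106190961348169
```

>>> play_rows(
  translation=[
    [0, 0, 0],
    [0, 0, 0],
    [1, 0, 0],
  ],
  twist=[
    [0, 0, 1],
    [0, 0, 1],
    [0, 0, 0.1],
  ],
  gripper=[1, 1, 1],
)

```text
time: 1.8
tool_pos: [0.2101, -0.5182, 0.4049]
ee_rot: [3.141, 0.002, 0.102]
wrist_force: [0.7, -0.6, 0.1]
width: 0.0941
finger_force: 0.0
```

>>> play_rows(
  translation=[
    [0.81, -0.69, 0],
    [0.81, -0.69, 0],
    [0.81, -0.69, 0],
    [0.81, -0.69, 0],
    [0.81, -0.69, 0],
    [0.81, -0.69, 0],
    [0.81, -0.69, 0],
    [0.81, -0.69, 0],
  ],
  twist=[
    [0, 0, 0],
    [0, 0, 0],
    [0, 0, 0],
    [0, 0, 0],
    [0, 0, 0],
    [0, 0, 0],
    [0, 0, 0],
    [0, 0, 0],
  ],
  gripper=[1, 1, 1, 1, 1, 1, 1, 1],
)

```text
time: 2.6
tool_pos: [0.447, -0.268, 0.4049]
ee_rot: [3.141, -0.0, 0.11]
wrist_force: [-0.2, -0.3, -0.6]
width: 0.0936
finger_force: 0.0
```

>>> play_rows(
  translation=[
    [0.81, -0.69, 0],
    [0.81, -0.69, 0],
    [0.81, -0.69, 0],
    [0.81, -0.69, 0],
    [0.81, -0.69, 0],
    [0.81, -0.69, 0.5],
    [0, 0, 0.5],
    [0, 0, 0],
  ],
  twist=[
    [0, 0, 0],
    [0, 0, 0],
    [0, 0, 0],
    [0, 0, 0],
    [0, 0, 0],
    [0, 0, 0],
    [0, 0, 0],
    [0, 0, 0],
  ],
  gripper=[1, 1, 1, 1, 1, 1, 1, 1],
)

```text
time: 3.4
tool_pos: [0.6213, -0.0823, 0.3603]
ee_rot: [-3.139, 0.008, 0.112]
wrist_force: [-0.6, 0.2, -0.8]
width: 0.0935
finger_force: 0.0
```

>>> play_rows(
  translation=[
    [0, 0, 0.95],
    [0, 0, 0.95],
    [0, 0, 0.9],
    [0, 0, 0],
    [0, 0, 0],
    [0, 0, 0],
    [0, 0, 0],
    [0, 0, 0],
  ],
  twist=[
    [0, 0, 0],
    [0, 0, 0],
    [0, 0, 0],
    [0, 0, 0],
    [0, 0, 0],
    [0, 0, 0],
    [0, 0, 0],
    [0, 0, 0],
  ],
  gripper=[1, 1, 1, -1, -1, -1, -1, -1],
)

```text
time: 4.2
tool_pos: [0.6217, -0.0838, 0.2551]
ee_rot: [3.14, -0.004, 0.11]
wrist_force: [-0.9, 0.7, 0.7]
width: 0.0575
finger_force: 0.0
```

>>> play_rows(
  translation=[
    [0, 0, 0],
    [0, 0, 0],
    [0, 0, 0],
  ],
  twist=[
    [0, 0, 0],
    [0, 0, 0],
    [0, 0, 0],
  ],
  gripper=[-1, -1, -1],
)

```text
time: 4.5
tool_pos: [0.6212, -0.0835, 0.2528]
ee_rot: [3.141, -0.0, 0.11]
wrist_force: [-0.6, 0.4, 0.1]
width: 0.0335
finger_force: 0.0
```

>>> play_rows(
  translation=[
    [0, 0, 0],
    [0, 0, 0],
    [0, 0, 0],
    [0, 0, 0],
    [0, 0, 0],
  ],
  twist=[
    [0, 0, 0],
    [0, 0, 0],
    [0, 0, 0],
    [0, 0, 0],
    [0, 0, 0],
  ],
  gripper=[-1, -1, -1, -1, -1],
)

```text
time: 5.0
tool_pos: [0.6211, -0.0836, 0.2526]
ee_rot: [3.141, 0.0, 0.11]
wrist_force: [-0.0, -0.7, 0.0]
width: 0.0155
finger_force: 30.0
```

>>> play_rows(
  translation=[
    [0, 0.22, 0],
    [0, 0.22, 0],
    [0, 0.22, 0],
    [0, 0.22, 0],
    [0, 0.23, 0],
    [0, 0, 0],
    [0, 0, 0],
  ],
  twist=[
    [0, 0, 0],
    [0, 0, 0],
    [0, 0, 0],
    [0, 0, 0],
    [0, 0, 0],
    [0, 0, 0],
    [0, 0, 0],
  ],
  gripper=[-1, -1, -1, -1, -1, -1, -1],
)

```text
time: 5.7
tool_pos: [0.626, -0.1247, 0.2521]
ee_rot: [-3.133, 0.001, 0.112]
wrist_force: [-1.1, 11.3, 0.8]
width: 0.0155
finger_force: 30.0
```

```bash
cat > st.py <<'E'
from h import *
o=robot.get_obs(); p=np.array(o["tool_pos"]); d=p[:2]-np.array([.6211,-.0836])
u=np.array([np.cos(.116),np.sin(.116)]);v=np.array([-np.sin(.116),np.cos(.116)])
f=np.array(o["wrist_force"])
print("t",o["time"],"latch",(d@u).round(4),"jaw",(-d@v).round(4),"z",p[2].round(4),"F pad",(f[:2]@u).round(2),(f[:2]@v).round(2),f[2].round(2),"w",o["width"],o["finger_force"],np.round(o["ee_rot"],3))
E
python3 st.py
```

```text
t 5.7 latch 0.0001 jaw 0.0414 z 0.2521 F pad 0.2 11.4 0.76 w 0.01553909164672162 30.013656690716743 [-3.133e+00  1.000e-03  1.120e-01]
```

>>> play_rows(
  translation=[
    [0, 0.12, 0],
    [0, 0, 0],
    [0, 0, 0],
  ],
  twist=[
    [0, 0, 0],
    [0, 0, 0],
    [0, 0, 0],
  ],
  gripper=[-1, -1, -1],
)

```text
time: 6.0
tool_pos: [0.6265, -0.129, 0.2521]
ee_rot: [-3.132, 0.001, 0.112]
wrist_force: [-1.8, 13.7, 0.7]
width: 0.0157
finger_force: 30.0
```

```bash
python3 - <<'E'
exec(open('st.py').read())
im=robot.snapshot("top"); cv2.imwrite("pics/t1.png",cv2.resize(im[140:240,190:315],None,fx=5,fy=5,interpolation=cv2.INTER_CUBIC)[:,:,::-1])
print([ (np.round(x["centre"],4),x["score"]) for x in robot.spot_point("handle","side")])
E
```

```text
t 6.0 latch 0.0001 jaw 0.0457 z 0.2521 F pad -0.25 13.8 0.73 w 0.01567244664578432 30.016502581711393 [-3.132e+00  1.000e-03  1.120e-01]
[(array([ 0.6236, -0.0821,  0.0667]), 0.71)]
```

>>> play_rows(
  translation=[
    [0.13, 0, 0],
    [0.13, 0, 0],
    [0.13, 0, 0],
    [0.13, 0, 0],
    [0, 0, 0],
    [0, 0, 0],
  ],
  twist=[
    [0, 0, 0],
    [0, 0, 0],
    [0, 0, 0],
    [0, 0, 0],
    [0, 0, 0],
    [0, 0, 0],
  ],
  gripper=[-1, -1, -1, -1, -1, -1],
)

```text
time: 6.7
tool_pos: [0.647, -0.1264, 0.2521]
ee_rot: [-3.132, 0.002, 0.113]
wrist_force: [-2.6, 12.9, 1.7]
width: 0.0159
finger_force: 30.0
```

```bash
python3 st.py
```

```text
t 6.7 latch 0.0208 jaw 0.0455 z 0.2521 F pad -1.12 13.17 1.67 w 0.015855342016571024 30.01692314937827 [-3.132e+00  2.000e-03  1.130e-01]
```

>>> play_rows(
  translation=[
    [0, -0.08, 0],
    [0, -0.08, 0],
    [0, -0.08, 0],
    [0, -0.07, 0],
    [0, 0, 0],
    [0, 0, 0],
  ],
  twist=[
    [0, 0, 0],
    [0, 0, 0],
    [0, 0, 0],
    [0, 0, 0],
    [0, 0, 0],
    [0, 0, 0],
  ],
  gripper=[-1, -1, -1, -1, -1, -1],
)

```text
time: 7.3
tool_pos: [0.6456, -0.1167, 0.2523]
ee_rot: [-3.138, 0.001, 0.111]
wrist_force: [-3.1, 5.5, 1.1]
width: 0.0156
finger_force: 30.0
```

```bash
python3 st.py
```

```text
t 7.3 latch 0.0205 jaw 0.0357 z 0.2523 F pad -2.45 5.85 1.07 w 0.015648374143639617 29.994519955607757 [-3.138e+00  1.000e-03  1.110e-01]
```

>>> play_rows(
  translation=[
    [0, -0.08, 0],
    [0, 0, 0],
    [0, 0, 0],
  ],
  twist=[
    [0, 0, 0],
    [0, 0, 0],
    [0, 0, 0],
  ],
  gripper=[-1, -1, -1],
)

```text
time: 7.6
tool_pos: [0.6453, -0.1156, 0.2524]
ee_rot: [3.141, 0.001, 0.109]
wrist_force: [-1.8, -1.2, -0.5]
width: 0.0161
finger_force: 30.0
```

```bash
python3 st.py
```

```text
t 7.6 latch 0.0204 jaw 0.0346 z 0.2524 F pad -1.93 -0.99 -0.45 w 0.016064743443778985 30.00371488982637 [3.141e+00 1.000e-03 1.090e-01]
```

>>> play_rows(
  translation=[
    [0, 0, 0],
    [0, 0, 0],
    [0, 0, 0],
    [0, 0, 0],
    [0, 0, 0],
    [0, 0, -1],
    [0, 0, -1],
    [0, 0, -1],
  ],
  twist=[
    [0, 0, 0],
    [0, 0, 0],
    [0, 0, 0],
    [0, 0, 0],
    [0, 0, 0],
    [0, 0, 0],
    [0, 0, 0],
    [0, 0, 0],
  ],
  gripper=[1, 1, 1, 1, 1, 1, 1, 1],
)

```text
time: 8.4
tool_pos: [0.6453, -0.1146, 0.3737]
ee_rot: [-3.141, 0.001, 0.11]
wrist_force: [0.4, -0.3, -0.3]
width: 0.0765
finger_force: 0.0
```

>>> play_rows(
  translation=[
    [-0.18, -0.98, 0],
    [-0.17, -0.98, 0],
    [-0.18, -0.98, 0],
    [-0.17, -0.98, 0],
    [-0.18, -0.98, 0],
    [-0.17, -0.98, 0],
    [-0.18, -0.98, 0],
    [-0.17, -0.98, 0],
  ],
  twist=[
    [0, 0, 0],
    [0, 0, 0],
    [0, 0, 0],
    [0, 0, 0],
    [0, 0, 0],
    [0, 0, 0],
    [0, 0, 0],
    [0, 0, 0],
  ],
  gripper=[1, 1, 1, 1, 1, 1, 1, 1],
)

```text
time: 9.2
tool_pos: [0.5547, 0.1924, 0.3729]
ee_rot: [-3.142, -0.001, 0.11]
wrist_force: [1.5, 0.6, -0.1]
width: 0.0941
finger_force: 0.0
```

```bash
python3 - <<'E'
from h import *
im=robot.snapshot("top"); cv2.imwrite("pics/t2.png",cv2.resize(im[140:240,190:315],None,fx=5,fy=5,interpolation=cv2.INTER_CUBIC)[:,:,::-1])
m1,c1,A=blob(im,(5,150,120),(18,255,255),(290,175),40); print(c1,A,rect("top",m1,.083))
o=robot.get_obs();print(o["time"],o["tool_pos"],o["joint_positions"])
E
```

```text
[290.5        170.90909091] 110 ((0.6448480486869812, -0.11375829577445984), (0.0620395690202713, 0.019541125744581223), 6.341754913330078)
9.25 [0.5529135  0.19745989 0.37294463] [0.24497416 0.17748393 1.33256133 0.00572682 1.63133987 1.70011282]
```

View pics/t2.png

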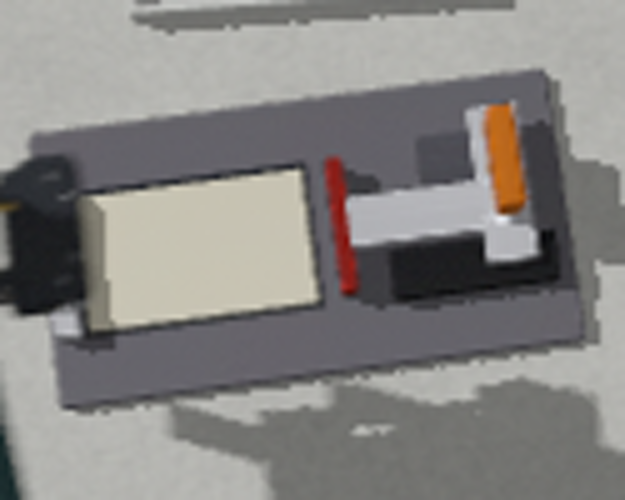

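The picture shows the jaw parked: red plate at (340,225), handle at (500,158), window clear. On to the panel.

>>> play_rows(
  translation=[
    [-0.17, -0.94, 0],
    [-0.17, -0.94, 0],
    [-0.17, -0.94, 0],
    [-0.17, -0.94, 0],
    [-0.17, -0.92, 0],
    [0, 0, 0],
    [0, 0, 0],
    [0, 0, 0],
  ],
  twist=[
    [0, 0, 0],
    [0, 0, 0],
    [0, 0, 0],
    [0, 0, 0],
    [0, 0, -0.96],
    [0, 0, -0.96],
    [0, 0, -0.96],
    [0, 0, -0.96],
  ],
  gripper=[1, 1, 1, 1, 1, 1, 1, 1],
)

```text
time: 10.05
tool_pos: [0.501, 0.3737, 0.3726]
ee_rot: [3.141, 0.0, 0.499]
wrist_force: [1.0, -0.3, 0.8]
width: 0.0939
finger_force: 0.0
```

>>> play_rows(
  translation=[
    [0, 0, 0],
    [0, 0, 0],
    [0, 0, 0],
    [0, 0, 0],
    [0, 0, 0],
    [0, 0, 0],
    [0, 0, 0],
    [0, 0, 0],
  ],
  twist=[
    [0, 0, -0.96],
    [0, 0, -0.96],
    [0, 0, -0.96],
    [0, 0, -0.96],
    [0, 0, -0.96],
    [0, 0, -0.96],
    [0, 0, -0.96],
    [0, 0, -0.96],
  ],
  gripper=[1, 1, 1, 1, 1, 1, 1, 1],
)

```text
time: 10.85
tool_pos: [0.5013, 0.3731, 0.3726]
ee_rot: [3.141, -0.0, 1.266]
wrist_force: [-0.7, -0.5, -0.9]
width: 0.094
finger_force: 0.0
```

>>> play_rows(
  translation=[
    [0, 0, 0],
    [0, 0, 0],
    [0, 0, 0],
    [0, 0, 0],
    [0, 0, 0],
  ],
  twist=[
    [0, 0, -0.96],
    [0, 0, -0.96],
    [0, 0, -0.96],
    [0, 0, 0],
    [0, 0, 0],
  ],
  gripper=[1, 1, 1, 1, 1],
)

```text
time: 11.35
tool_pos: [0.5012, 0.3732, 0.3727]
ee_rot: [3.141, 0.0, 1.548]
wrist_force: [-0.4, -0.4, 0.6]
width: 0.0939
finger_force: 0.0
```

>>> play_rows(
  translation=[
    [0.15, -0.07, 0.95],
    [0, 0, 0.95],
    [0, 0, 0.95],
    [0, 0, 0.95],
    [0, 0, 0.4],
    [0, 0, 0],
    [0, 0, 0],
    [0, 0, 0],
  ],
  twist=[
    [0, 0, 0],
    [0, 0, 0],
    [0, 0, 0],
    [0, 0, 0],
    [0, 0, 0],
    [0, 0, 0],
    [0, 0, 0],
    [0, 0, 0],
  ],
  gripper=[1, 1, 1, 1, 1, 1, -1, -1],
)

```text
time: 12.15
tool_pos: [0.4991, 0.3796, 0.2065]
ee_rot: [3.139, -0.002, 1.549]
wrist_force: [-0.0, 0.5, 0.2]
width: 0.0811
finger_force: 0.0
```

>>> play_rows(
  translation=[
    [0, 0, 0],
    [0, 0, 0],
    [0, 0, 0],
    [0, 0, 0],
    [0, 0, 0],
  ],
  twist=[
    [0, 0, 0],
    [0, 0, 0],
    [0, 0, 0],
    [0, 0, 0],
    [0, 0, 0],
  ],
  gripper=[-1, -1, -1, -1, -1],
)

```text
time: 12.65
tool_pos: [0.4985, 0.3793, 0.2051]
ee_rot: [3.141, -0.0, 1.55]
wrist_force: [-0.6, -0.3, 2.1]
width: 0.0553
finger_force: 30.0
```

>>> play_rows(
  translation=[
    [0, 0, -0.5],
    [0, 0, -1],
    [0, 0, -1],
    [-0.92, 0.19, 0],
    [-0.92, 0.19, 0],
    [-0.92, 0.19, 0],
    [-0.92, 0.19, 0],
    [-0.92, 0.19, 0],
  ],
  twist=[
    [0, 0, 0],
    [0, 0, -0.7],
    [0, 0, -0.67],
    [0, 0, 0],
    [0, 0, 0],
    [0, 0, 0],
    [0, 0, 0],
    [0, 0, 0],
  ],
  gripper=[-1, -1, -1, -1, -1, -1, -1, -1],
)

```text
time: 13.45
tool_pos: [0.5576, 0.1995, 0.3037]
ee_rot: [-3.14, 0.0, 1.687]
wrist_force: [1.1, 0.3, -1.7]
width: 0.0554
finger_force: 30.0
```

>>> play_rows(
  translation=[
    [-0.92, 0.19, 0],
    [-0.92, 0.19, 0],
    [-0.9, 0.19, 0],
    [-0.9, 0.19, 0],
    [0, 0, 0],
    [0, 0, 0],
  ],
  twist=[
    [0, 0, 0],
    [0, 0, 0],
    [0, 0, 0],
    [0, 0, 0],
    [0, 0, 0],
    [0, 0, 0],
  ],
  gripper=[-1, -1, -1, -1, -1, -1],
)

```text
time: 14.05
tool_pos: [0.6045, 0.0591, 0.3036]
ee_rot: [-3.14, -0.001, 1.685]
wrist_force: [-0.2, 0.6, -2.5]
width: 0.0557
finger_force: 30.0
```

```bash
python3 - <<'E'
from h import *
o=robot.get_obs();print(o["time"],o["tool_pos"],o["ee_rot"],o["width"])
im=robot.snapshot("top"); im2=robot.snapshot("side")
a=cv2.resize(im[140:240,190:315],None,fx=3.2,fy=4.0,interpolation=cv2.INTER_CUBIC);b=cv2.resize(im2[130:270,140:280],(400,400),interpolation=cv2.INTER_CUBIC)
cv2.imwrite("pics/t3.png",np.hstack([a,b])[:,:,::-1])
E
```

```text
14.05 [0.60453711 0.05910767 0.30362106] [-3.13972651e+00 -8.13048406e-04  1.68493928e+00] 0.05567266977041575
```

View pics/t3.png

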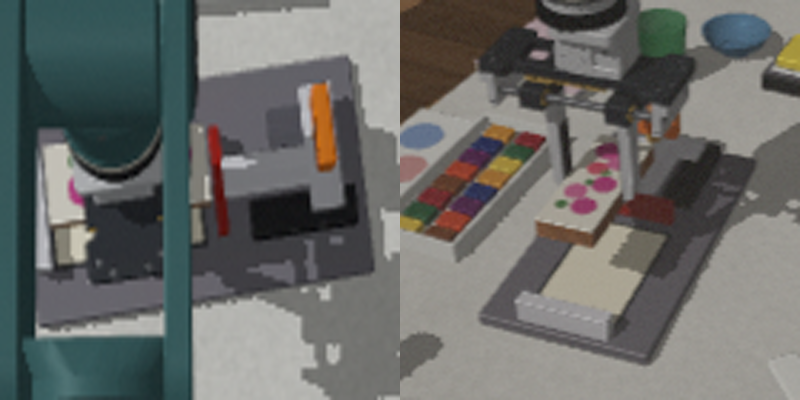

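The panel is held level above the pad. In the top view its fence end shows at about x=47 and its jaw end at about x=208; in the side view its front top edge runs from (537,218) to (600,240).

```bash
python3 - <<'E'
from h import *
u=np.array([np.cos(.1165),np.sin(.1165)]);v=np.array([-np.sin(.1165),np.cos(.1165)])
t=np.array([.6045,.0591]); z=.1185
A=np.array([(43,147),(48,185),(205,125),(210,205)],float); q=A/[3.2,4]+[190-.35,140-.38]
for p in plane("top",q,z)[:,:2]: print("top",((p-t)@u).round(4),((p-t)@v).round(4))
B=np.array([(537,218),(600,240)],float)-[400,0]; q=B*.35+[140-.33,130-.33]
for p in plane("side",q,z)[:,:2]: print("side",((p-t)@u).round(4),((p-t)@v).round(4))
E
```

```text
top 0.0287 0.0704
top 0.0016 0.0691
top 0.0259 -0.0708
top -0.0305 -0.0677
side 0.0242 0.0717
side -0.0405 0.0814
```

>>> play_rows(
  translation=[
    [0, 0, 0.7],
    [0, 0, 0.7],
    [0, 0, 0.5],
    [0, 0, 0.15],
    [0, 0, 0.05],
    [0, 0, 0],
    [0, 0, 0],
  ],
  twist=[
    [0, 0, 0],
    [0, 0, 0],
    [0, 0, 0],
    [0, 0, 0],
    [0, 0, 0],
    [0, 0, 0],
    [0, 0, 0],
  ],
  gripper=[-1, -1, -1, -1, -1, -1, -1],
)

```text
time: 14.85
tool_pos: [0.6051, 0.0601, 0.2223]
ee_rot: [3.139, 0.0, 1.687]
wrist_force: [0.5, 0.9, -1.5]
width: 0.0561
finger_force: 30.0
```

>>> play_rows(
  translation=[
    [0, 0, 0.06],
    [0, 0, 0.02],
    [0, 0, 0],
    [0, 0, 0],
  ],
  twist=[
    [0, 0, 0],
    [0, 0, 0],
    [0, 0, 0],
    [0, 0, 0],
  ],
  gripper=[-1, -1, -1, -1],
)

```text
time: 15.25
tool_pos: [0.605, 0.0598, 0.2191]
ee_rot: [3.139, 0.0, 1.687]
wrist_force: [-0.7, 0.8, 5.3]
width: 0.0555
finger_force: 30.0
```

>>> play_rows(
  translation=[
    [0, 0, 0],
    [0, 0, 0],
    [0, 0, 0],
    [0, 0, 0],
    [0, 0, 0],
    [0, 0, -1],
    [0, 0, -1],
    [0, 0, -1],
  ],
  twist=[
    [0, 0, 0],
    [0, 0, 0],
    [0, 0, 0],
    [0, 0, 0],
    [0, 0, 0],
    [0, 0, 0],
    [0, 0, 0],
    [0, 0, 0],
  ],
  gripper=[1, 1, 1, 1, 1, 1, 1, 1],
)

```text
time: 16.05
tool_pos: [0.6044, 0.0598, 0.3383]
ee_rot: [-3.14, -0.0, 1.687]
wrist_force: [0.1, 0.2, -0.3]
width: 0.0939
finger_force: 0.0
```

>>> play_rows(
  translation=[
    [-0.9, 0.1, 0],
    [-0.9, 0.1, 0],
    [-0.9, 0.1, 0],
    [-0.9, 0.1, 0],
    [-0.87, 0.1, 0],
    [0, 0, 0],
    [0, 0, 0],
    [0, 0, 0],
  ],
  twist=[
    [0, 0, 0],
    [0, 0, 0],
    [0, 0, 0],
    [0, 0, 0],
    [0, 0, 0.98],
    [0, 0, 0.98],
    [0, 0, 0.98],
    [0, 0, 0.98],
  ],
  gripper=[1, 1, 1, 1, 1, 1, 1, 1],
)

```text
time: 16.85
tool_pos: [0.6452, -0.1161, 0.337]
ee_rot: [-3.141, -0.0, 1.29]
wrist_force: [-0.1, -0.3, 0.1]
width: 0.0937
finger_force: 0.0
```

>>> play_rows(
  translation=[
    [0, 0, 0],
    [0, 0, 0],
    [0, 0, 0],
    [0, 0, 0],
    [0, 0, 0],
    [0, 0, 0],
    [0, 0, 0],
    [0, 0, 0],
  ],
  twist=[
    [0, 0, 0.98],
    [0, 0, 0.98],
    [0, 0, 0.98],
    [0, 0, 0.98],
    [0, 0, 0.98],
    [0, 0, 0.98],
    [0, 0, 0.98],
    [0, 0, 0.98],
  ],
  gripper=[1, 1, 1, 1, 1, 1, 1, 1],
)

```text
time: 17.65
tool_pos: [0.6451, -0.1155, 0.3372]
ee_rot: [-3.141, 0.0, 0.507]
wrist_force: [-0.9, -0.2, 0.9]
width: 0.0943
finger_force: 0.0
```

>>> play_rows(
  translation=[
    [0, 0, 0],
    [0, 0, 0],
    [0, 0, 0],
    [0, 0, 0],
    [0, 0, 0],
    [0, 0, 0],
  ],
  twist=[
    [0, 0, 0.98],
    [0, 0, 0.98],
    [0, 0, 0.98],
    [0, 0, 0.98],
    [0, 0, 0],
    [0, 0, 0],
  ],
  gripper=[1, 1, 1, 1, 1, 1],
)

```text
time: 18.25
tool_pos: [0.6451, -0.1154, 0.3373]
ee_rot: [-3.142, 0.0, 0.121]
wrist_force: [-0.5, 0.1, 0.4]
width: 0.0938
finger_force: 0.0
```

```bash
python3 - <<'E'
from h import *
o=robot.get_obs();print(o["time"],o["tool_pos"],o["ee_rot"],o["width"])
im=robot.snapshot("top"); im2=robot.snapshot("side")
a=cv2.resize(im[140:240,190:290],(400,400),interpolation=cv2.INTER_CUBIC);b=cv2.resize(im2[150:250,160:260],(400,400),interpolation=cv2.INTER_CUBIC)
cv2.imwrite("pics/t4.png",np.hstack([a,b])[:,:,::-1])
E
```

```text
18.25 [ 0.64513253 -0.1154272   0.33729627] [-3.14158422e+00  2.76968784e-04  1.20876812e-01] 0.0937801755253234
```

View pics/t4.png

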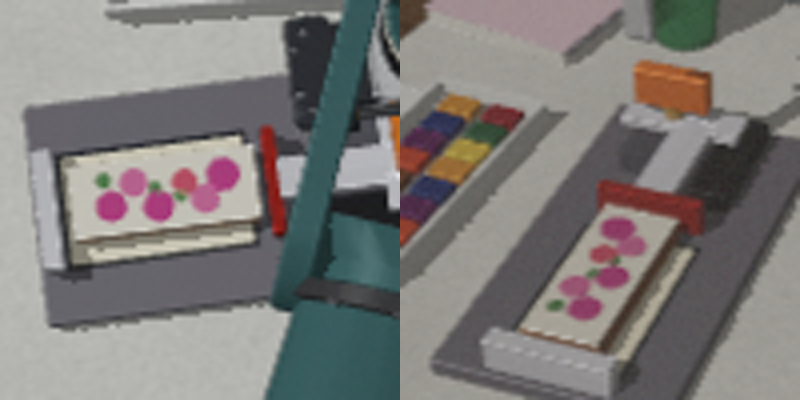

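Both views show the panel lying picture up between the fence and the jaw. Its top corners in the top view are about (62,160), (242,137), (258,218) and (75,242). Next I check how well it is centred.

```bash
python3 - <<'E'
from h import *
u=np.array([np.cos(.1165),np.sin(.1165)]);v=np.array([-np.sin(.1165),np.cos(.1165)])
def rep(n,q,z,c="top"):
    P=plane(c,q,z)[:,:2]; print(n,np.c_[P@u,P@v].round(4).tolist(),"mean",(P@u).mean().round(4),(P@v).mean().round(4))
rep("panel",np.array([(62,160),(242,137),(258,218),(75,242)])/4+[189.6,139.6],.034)
rep("win",np.array([(78,197),(303,165),(322,303),(88,335)])/5+[189.6,139.6],.014)
rep("fence top",np.array([(34,150),(48,150),(62,268),(48,270)])/4+[189.6,139.6],.038)
rep("jaw top",np.array([(262,127),(270,127),(285,232),(277,232)])/4+[189.6,139.6],.042)
rep("fence top side",(np.array([(482,333),(620,365)])-[400,0])/4+[159.6,149.6],.038,"side")
rep("panel side",(np.array([(520,330),(603,350),(688,227),(610,205)])-[400,0])/4+[159.6,149.6],.034,"side")
E
```

```text
panel [[0.6436, 0.0622], [0.6435, -0.073], [0.5812, -0.0768], [0.5811, 0.0597]] mean 0.6123 -0.007
win [[0.6495, 0.0635], [0.6514, -0.0742], [0.5659, -0.0745], [0.565, 0.0672]] mean 0.608 -0.0045
fence top [[0.653, 0.0815], [0.6516, 0.0712], [0.5625, 0.071], [0.5624, 0.0814]] mean 0.6074 0.0763
jaw top [[0.6474, -0.0885], [0.6467, -0.0944], [0.567, -0.095], [0.5678, -0.0891]] mean 0.6072 -0.0918
fence top side [[0.6528, 0.0789], [0.5558, 0.0772]] mean 0.6043 0.0781
panel side [[0.633, 0.0643], [0.5737, 0.0641], [0.5688, -0.0724], [0.6315, -0.0778]] mean 0.6018 -0.0055
```

```bash
python3 - <<'E'
from h import *
def pink(im,c,box,z):
    h=cv2.cvtColor(im,cv2.COLOR_RGB2HSV); m=cv2.inRange(h,np.array((150,70,60)),np.array((178,255,255)))
    k=np.zeros_like(m); k[box[1]:box[3],box[0]:box[2]]=1; ys,xs=np.nonzero(m*k); P=plane(c,np.c_[xs,ys],z)[:,:2]; return P.mean(0),len(xs)
def fr(y): return np.array([np.cos(y),np.sin(y)]),np.array([-np.sin(y),np.cos(y)])
L=lambda f:np.ascontiguousarray(cv2.imread(f)[:,:,::-1])
T0,S0=L("pics/top0.png"),L("pics/side0.png"); T1,S1=robot.snapshot("top"),robot.snapshot("side")
for n,c,a,ba,b,bb in(("top","top",T0,(98,214,150,238),T1,(200,170,258,205)),("side","side",S0,(140,295,212,360),S1,(190,195,230,236))):
    p0,n0=pink(a,c,ba,.02);p1,n1=pink(b,c,bb,.034)
    u,v=fr(-.025); d=p0-np.array([.4985,.380]); U,V=fr(.1165)
    q=p1@np.array([U,V]).T-np.array([d@u,d@v]); print(n,n0,n1,"dots off",(d@u).round(4),(d@v).round(4),"panel centre now u,v",q.round(4))
print(robot.get_obs()["time"])
E
```

```text
top 267 262 dots off 0.0008 -0.0042 panel centre now u,v [ 0.6089 -0.0127]
side 447 193 dots off -0.0023 -0.0011 panel centre now u,v [ 0.6097 -0.0117]
18.45
```

>>> play_rows(
  translation=[
    [0, 0, 0.8],
    [0, 0, 0.8],
    [0, 0, 0.5],
    [0, 0, 0],
    [0, 0, 0],
    [0, 0, 0],
    [0, 0, 0],
    [0, 0, 0],
  ],
  twist=[
    [0, 0, 0.05],
    [0, 0, 0],
    [0, 0, 0],
    [0, 0, 0],
    [0, 0, 0],
    [0, 0, 0],
    [0, 0, 0],
    [0, 0, 0],
  ],
  gripper=[0, 0, 0, -1, -1, -1, -1, -1],
)

```text
time: 19.25
tool_pos: [0.6455, -0.1155, 0.2551]
ee_rot: [3.141, -0.003, 0.114]
wrist_force: [1.0, 0.4, 0.1]
width: 0.0333
finger_force: 0.0
```

>>> play_rows(
  translation=[
    [0, 0, 0],
    [0, 0, 0],
    [0, 0, 0],
    [0, 0, 0],
    [0, 0, 0],
  ],
  twist=[
    [0, 0, 0],
    [0, 0, 0],
    [0, 0, 0],
    [0, 0, 0],
    [0, 0, 0],
  ],
  gripper=[-1, -1, -1, -1, -1],
)

```text
time: 19.75
tool_pos: [0.6452, -0.1157, 0.2538]
ee_rot: [3.141, -0.0, 0.114]
wrist_force: [-0.7, -1.4, 2.0]
width: 0.016
finger_force: 30.0
```

```bash
python3 st.py
```

```text
t 19.75 latch 0.0202 jaw 0.0346 z 0.2538 F pad -0.81 -1.28 1.96 w 0.01603670641109093 29.997598528862 [ 3.141 -0.     0.114]
```

>>> play_rows(
  translation=[
    [0, 0.12, 0],
    [0, 0.12, 0],
    [0, 0.11, 0],
    [0, 0, 0],
    [0, 0, 0],
    [0, 0, 0],
  ],
  twist=[
    [0, 0, 0],
    [0, 0, 0],
    [0, 0, 0],
    [0, 0, 0],
    [0, 0, 0],
    [0, 0, 0],
  ],
  gripper=[-1, -1, -1, -1, -1, -1],
)

```text
time: 20.35
tool_pos: [0.6465, -0.1254, 0.2535]
ee_rot: [-3.132, 0.001, 0.116]
wrist_force: [-3.2, 12.7, 3.5]
width: 0.0159
finger_force: 30.0
```

```bash
python3 st.py
```

```text
t 20.35 latch 0.0204 jaw 0.0445 z 0.2535 F pad -1.71 12.97 3.48 w 0.015930044865418123 30.02670407295227 [-3.132e+00  1.000e-03  1.160e-01]
```

>>> play_rows(
  translation=[
    [0, 0.03, 0],
    [-0.13, 0, 0],
    [-0.13, 0, 0],
    [-0.13, 0, 0],
    [-0.13, 0, 0],
    [0, 0, 0],
    [0, 0, 0],
  ],
  twist=[
    [0, 0, 0],
    [0, 0, 0],
    [0, 0, 0],
    [0, 0, 0],
    [0, 0, 0],
    [0, 0, 0],
    [0, 0, 0],
  ],
  gripper=[-1, -1, -1, -1, -1, -1, -1],
)

```text
time: 21.05
tool_pos: [0.6263, -0.1288, 0.2535]
ee_rot: [-3.132, -0.001, 0.116]
wrist_force: [0.0, 12.5, 3.0]
width: 0.0158
finger_force: 30.0
```

```bash
python3 st.py
```

```text
t 21.05 latch -0.0001 jaw 0.0455 z 0.2535 F pad 1.47 12.42 3.05 w 0.015750131801605803 30.027687549591064 [-3.132e+00 -1.000e-03  1.160e-01]
```

>>> play_rows(
  translation=[
    [0, -0.12, 0],
    [0, -0.12, 0],
    [0, -0.12, 0],
    [0, -0.12, 0],
    [0, -0.12, 0],
    [0, -0.1, 0],
    [0, -0.1, 0],
    [0, 0, 0],
  ],
  twist=[
    [0, 0, 0],
    [0, 0, 0],
    [0, 0, 0],
    [0, 0, 0],
    [0, 0, 0],
    [0, 0, 0],
    [0, 0, 0],
    [0, 0, 0],
  ],
  gripper=[-1, -1, -1, -1, -1, -1, -1, -1],
)

```text
time: 21.85
tool_pos: [0.6229, -0.1013, 0.254]
ee_rot: [3.14, -0.002, 0.114]
wrist_force: [2.0, -1.6, 1.6]
width: 0.016
finger_force: 30.0
```

```bash
python3 st.py
```

```text
t 21.85 latch -0.0003 jaw 0.0177 z 0.254 F pad 1.76 -1.85 1.63 w 0.01599218041454718 29.999694228172302 [ 3.14e+00 -2.00e-03  1.14e-01]
```

>>> play_rows(
  translation=[
    [0, 0, 0],
    [0, 0, 0],
    [0, 0, 0],
    [0, 0, 0],
    [0, 0, 0],
    [0, 0, -1],
    [0, 0, -1],
    [0, 0, -1],
  ],
  twist=[
    [0, 0, 0],
    [0, 0, 0],
    [0, 0, 0],
    [0, 0, 0],
    [0, 0, 0],
    [0, 0, 0],
    [0, 0, 0],
    [0, 0, 0],
  ],
  gripper=[0.2, 0.2, 0.2, 0.2, 0.2, 0.2, 0.2, 0.2],
)

```text
time: 22.65
tool_pos: [0.6224, -0.1011, 0.3744]
ee_rot: [-3.141, 0.001, 0.114]
wrist_force: [2.0, -0.4, 0.1]
width: 0.0565
finger_force: 0.0
```

>>> play_rows(
  translation=[
    [-0.28, 0.93, 0],
    [-0.28, 0.93, 0],
    [-0.28, 0.93, 0],
    [-0.28, 0.93, 0],
    [-0.28, 0.93, 0],
    [-0.28, 0.93, 0],
    [-0.28, 0.91, 0],
    [0, 0, 0],
  ],
  twist=[
    [0, 0, 0],
    [0, 0, 0],
    [0, 0, 0],
    [0, 0, 0],
    [0, 0, 0],
    [0, 0, 0],
    [0, 0, 0],
    [0, 0, 0],
  ],
  gripper=[-1, -1, -1, -1, -1, -1, -1, -1],
)

```text
time: 23.45
tool_pos: [0.5724, -0.3726, 0.3725]
ee_rot: [3.14, 0.002, 0.108]
wrist_force: [-0.6, -0.1, -0.9]
width: 0.0003
finger_force: 0.0
```

```bash
python3 - <<'E'
from h import *
o=robot.get_obs();print(o["time"],o["tool_pos"],o["ee_rot"],o["width"],o["wrist_force"])
im=robot.snapshot("top"); im2=robot.snapshot("side")
a=cv2.resize(im[140:240,190:310],(480,400),interpolation=cv2.INTER_CUBIC);b=cv2.resize(im2[120:250,160:265],(320,400),interpolation=cv2.INTER_CUBIC)
cv2.imwrite("pics/t5.png",np.hstack([a,b])[:,:,::-1])
for n in("light_key_top","dim_key_top"):
  for c in("top","side"): print(n,c,[(np.round(x["centre"],3),round(x["score"],2)) for x in robot.spot_point(n,c)][:2])
E
```

```text
23.45 [ 0.57242313 -0.37261312  0.3724765 ] [3.14035320e+00 1.71715743e-03 1.07534003e-01] 0.0002984953451800741 [-0.60531114 -0.05793101 -0.9084689 ]
light_key_top top [(array([ 0.574, -0.369,  0.039]), 0.53), (array([0.598, 0.141, 0.018]), 0.47)]
light_key_top side [(array([ 0.576, -0.37 ,  0.042]), 0.46)]
dim_key_top top [(array([ 0.499, -0.37 ,  0.041]), 0.67), (array([ 0.61 , -0.012,  0.   ]), 0.65)]
dim_key_top side [(array([ 0.501, -0.373,  0.04 ]), 0.6)]
```

View pics/t5.png

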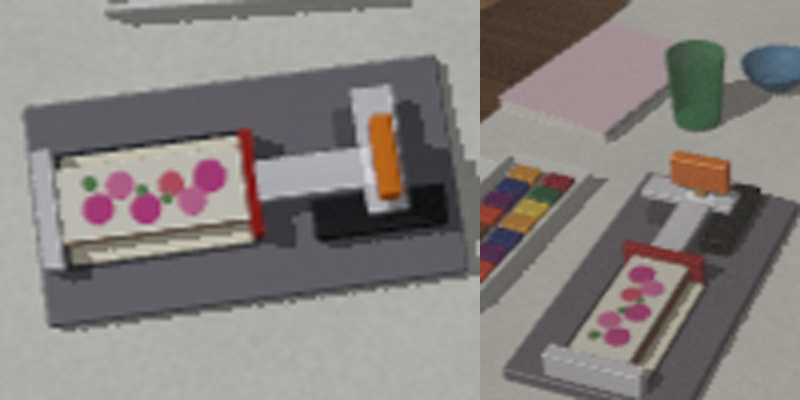

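The picture shows the panel clamped between the fence at (45,210) and the jaw at (252,185), with the handle back in its free lane. Now the yellow key.

>>> play_rows(
  translation=[
    [0.06, -0.1, 0.9],
    [0, 0, 0.9],
    [0, 0, 0.8],
    [0, 0, 0.5],
    [0, 0, 0],
    [0, 0, 0],
    [0, 0, 0],
  ],
  twist=[
    [0, 0, 0],
    [0, 0, 0],
    [0, 0, 0],
    [0, 0, 0],
    [0, 0, 0],
    [0, 0, 0],
    [0, 0, 0],
  ],
  gripper=[-1, -1, -1, -1, -1, -1, -1],
)

```text
time: 24.45
tool_pos: [0.5769, -0.3636, 0.2521]
ee_rot: [3.139, -0.003, 0.115]
wrist_force: [-0.3, 0.3, 0.9]
width: 0.0006
finger_force: 0.0
```

>>> play_rows(
  translation=[
    [0, 0, 0.1],
    [0, 0, 0],
    [0, 0, 0],
    [0, 0, 0],
  ],
  twist=[
    [0, 0, 0],
    [0, 0, 0],
    [0, 0, 0],
    [0, 0, 0],
  ],
  gripper=[-1, -1, -1, -1],
)

```text
time: 24.85
tool_pos: [0.5761, -0.3638, 0.2458]
ee_rot: [3.141, -0.0, 0.114]
wrist_force: [0.5, 0.2, -0.3]
width: 0.0005
finger_force: 0.0
```

>>> play_rows(
  translation=[
    [-0.03, 0.11, 0.1],
    [0, 0, 0.05],
    [0, 0, 0],
    [0, 0, 0],
    [0, 0, 0],
  ],
  twist=[
    [0, 0, 0],
    [0, 0, 0],
    [0, 0, 0],
    [0, 0, 0],
    [0, 0, 0],
  ],
  gripper=[-1, -1, -1, -1, -1],
)

```text
time: 25.35
tool_pos: [0.5754, -0.3682, 0.2394]
ee_rot: [-3.141, 0.0, 0.114]
wrist_force: [0.1, 0.5, -0.0]
width: 0.0001
finger_force: 0.0
```

>>> play_rows(
  translation=[
    [0, 0, 0.05],
    [0, 0, 0],
    [0, 0, 0],
  ],
  twist=[
    [0, 0, 0],
    [0, 0, 0],
    [0, 0, 0],
  ],
  gripper=[-1, -1, -1],
)

```text
time: 25.65
tool_pos: [0.5755, -0.3682, 0.2384]
ee_rot: [3.141, -0.001, 0.114]
wrist_force: [-0.6, 1.4, 4.4]
width: 0.0005
finger_force: 1.9
```

>>> play_rows(
  translation=[
    [0, 0, 0.04],
    [0, 0, 0.03],
    [0, 0, 0],
    [0, 0, 0],
  ],
  twist=[
    [0, 0, 0],
    [0, 0, 0],
    [0, 0, 0],
    [0, 0, 0],
  ],
  gripper=[-1, -1, -1, -1],
)

```text
time: 26.05
tool_pos: [0.5754, -0.3681, 0.2372]
ee_rot: [3.141, -0.001, 0.114]
wrist_force: [-2.5, 3.4, 9.7]
width: 0.0006
finger_force: 4.9
```

```bash
python3 - <<'E'
from bench import robot
o=robot.get_obs(); print(o["tool_pos"],o["wrist_force"])
E
```

```text
[ 0.57541905 -0.36809257  0.237179  ] [-2.48296514  3.36908832  9.73452944]
```

```bash
python3 - <<'E'
from h import *
im=robot.snapshot("top"); im2=robot.snapshot("side")
a=cv2.resize(im[165:255,330:420],(400,400),interpolation=cv2.INTER_CUBIC);b=cv2.resize(im2[100:190,245:335],(400,400),interpolation=cv2.INTER_CUBIC)
cv2.imwrite("pics/t6.png",np.hstack([a,b])[:,:,::-1])
print(proj("side",[[.5754,-.3681,.0385]]),proj("top",[[.5754,-.3681,.0385]]))
o=robot.get_obs(); print(o["time"],o["tool_pos"],o["ee_rot"],o["wrist_force"],o["wrist_torque"])
E
```

```text
[[280.60582723 146.57598951]] [[375.34350601 195.75157506]]
26.15 [ 0.57541666 -0.36811844  0.23723496] [ 3.14053943e+00 -1.10098339e-03  1.13927839e-01] [-3.11604125  2.25346686 10.34923853] [ 0.43969905  0.62369346 -0.00610409]
```

View pics/t6.png

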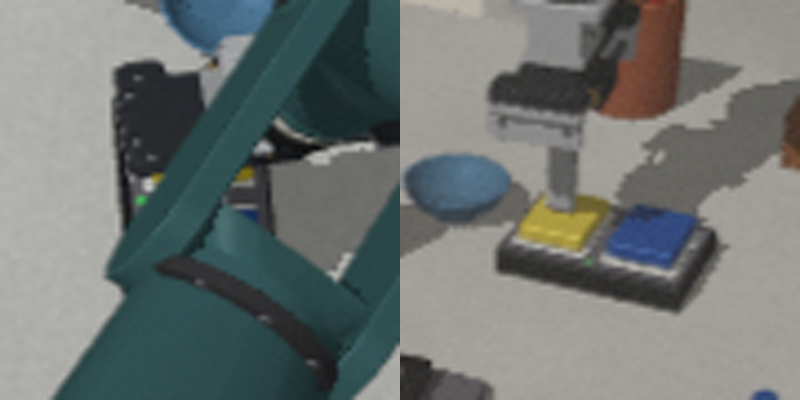

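The fingertip stands on the yellow key at (563,205) with nothing else touched. I'll keep going in small steps.

>>> play_rows(
  translation=[
    [0, 0, 0.02],
    [0, 0, 0],
  ],
  twist=[
    [0, 0, 0],
    [0, 0, 0],
  ],
  gripper=[-1, -1],
)

```text
time: 26.35
tool_pos: [0.5754, -0.3681, 0.2369]
ee_rot: [3.14, -0.001, 0.114]
wrist_force: [-4.0, 3.4, 12.0]
width: 0.0001
finger_force: 5.7
```

>>> play_rows(
  translation=[
    [0, 0, 0],
    [0, 0, 0],
  ],
  twist=[
    [0, 0, 0],
    [0, 0, 0],
  ],
  gripper=[-1, -1],
)

```text
time: 26.55
tool_pos: [0.5754, -0.3681, 0.2369]
ee_rot: [3.14, -0.001, 0.114]
wrist_force: [-2.9, 2.5, 12.4]
width: 0.0004
finger_force: 5.7
```

```bash
python3 - <<'E'
from h import *
print(robot.tcp_to_tips)
L=lambda f:np.ascontiguousarray(cv2.imread(f)[:,:,::-1])
S0=L("pics/side0.png"); S1=robot.snapshot("side")
def m(im,lo,hi,box):
    h=cv2.cvtColor(im,cv2.COLOR_RGB2HSV); k=cv2.inRange(h,np.array(lo),np.array(hi)); z=np.zeros_like(k); x0,y0,x1,y1=box; z[y0:y1,x0:x1]=k[y0:y1,x0:x1]; return z>0
for n,lo,hi,b in(("yel",(20,120,60),(36,255,255),(265,135,300,165)),("blu",(105,120,40),(125,255,255),(288,138,320,172))):
    a,c=m(S0,lo,hi,b),m(S1,lo,hi,b)
    print(n,a.sum(),c.sum()); 
    f=lambda k:{x:(int(np.nonzero(k[:,x])[0].min()),int(np.nonzero(k[:,x])[0].max())) for x in range(b[0],b[2]) if k[:,x].any()}
    A,C=f(a),f(c); print([(x,A.get(x),C.get(x)) for x in range(b[0]+4,b[2]-2,3)])
p=proj("side",[[.5754,-.3681,.0395],[.5754,-.3681,.031]]); print(p)
o=np.hstack([cv2.resize(i[125:175,262:322],(400,333),interpolation=cv2.INTER_CUBIC) for i in(S0,S1)]); cv2.imwrite("pics/t7.png",o[:,:,::-1])
E
```

```text
0.1992
yel 180 143
[(269, None, None), (272, (150, 152), (150, 152)), (275, (146, 153), (146, 153)), (278, (143, 153), (147, 154)), (281, (143, 154), (148, 154)), (284, (143, 155), (147, 155)), (287, (144, 152), (144, 152)), (290, (144, 148), (145, 148)), (293, None, None), (296, None, None)]
blu 167 153
[(292, (154, 156), (154, 155)), (295, (150, 157), (150, 157)), (298, (146, 157), (149, 157)), (301, (147, 158), (149, 158)), (304, (148, 159), (148, 159)), (307, (148, 155), (148, 155)), (310, (149, 150), (149, 150)), (313, None, None), (316, None, None)]
[[280.61647705 146.32446086]
 [280.52624008 148.45568786]]
```

View pics/t7.png

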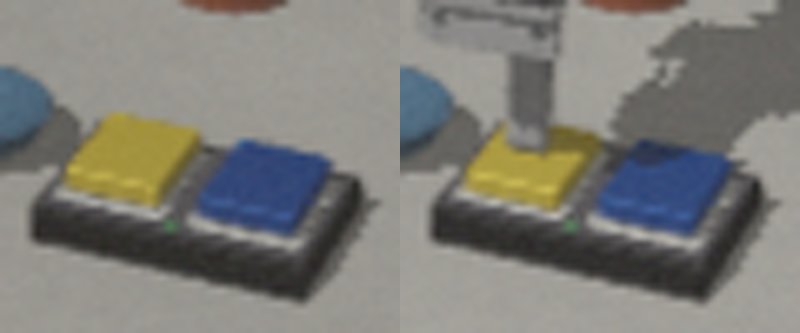

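In the right half, with the finger on it, the yellow key looks only slightly lower than in the left half: its rear edge goes from about y=115 to about y=123 in the enlarged crop. I'll measure that at sub-pixel level.

```bash
python3 - <<'E'
from h import *
L=lambda f:np.ascontiguousarray(cv2.imread(f)[:,:,::-1])
S0=L("pics/side0.png"); S1=robot.snapshot("side")
def sat(im,ch): 
    f=im.astype(float); b=f[:,:,2]/(f.sum(2)+1); return (1/3-b) if ch=="y" else b-1/3
for n,ch,cols in(("yel","y",[271,272,273,274,275,286,287,288,289,290,291]),("blu","b",[292,293,294,295,296,305,306,307,308,309])):
    for x in cols:
        r=[]
        for im in(S0,S1):
            s=sat(im,ch)[136:168,x]; t=.5*s.max(); i=np.nonzero(s>t)[0]; a,b=i[0],i[-1]
            r+= [round(136+a-1+(t-s[a-1])/(s[a]-s[a-1]),2), round(136+b+(s[b]-t)/(s[b]-s[b+1]),2)]
        print(n,x,"top",r[0],r[2],"bot",r[1],r[3])
E
```

```text
yel 271 top 150.1 150.04 bot 152.53 153.12
yel 272 top 148.55 148.77 bot 152.67 153.09
yel 273 top 147.32 147.82 bot 152.97 153.37
yel 274 top 145.95 146.58 bot 153.19 153.54
yel 275 top 145.16 145.44 bot 153.42 153.77
yel 286 top 142.78 143.51 bot 154.0 154.43
yel 287 top 143.18 143.59 bot 152.64 153.24
yel 288 top 143.38 144.02 bot 151.41 151.9
yel 289 top 143.5 144.37 bot 149.95 150.39
yel 290 top 143.54 144.36 bot 148.7 149.07
yel 291 top 143.89 144.77 bot 147.51 147.8
blu 292 top 152.76 152.72 bot 156.75 156.75
blu 293 top 151.56 151.54 bot 157.13 157.05
blu 294 top 150.4 150.27 bot 157.34 157.32
blu 295 top 149.1 148.77 bot 157.5 157.58
blu 296 top 147.53 147.82 bot 157.78 157.73
blu 305 top 147.24 147.16 bot 159.42 159.43
blu 306 top 147.43 147.35 bot 158.22 158.2
blu 307 top 147.55 147.5 bot 156.4 156.56
blu 308 top 147.69 147.6 bot 155.35 155.28
blu 309 top 147.79 147.67 bot 153.5 153.44
```

The yellow key has moved about 0.5 px, roughly 2 mm, so it is near its peak and has not clicked yet. The blue key hasn't moved. Continuing in small steps.

>>> play_rows(
  translation=[
    [0, 0, 0.02],
    [0, 0, 0],
    [0, 0, 0],
  ],
  twist=[
    [0, 0, 0],
    [0, 0, 0],
    [0, 0, 0],
  ],
  gripper=[-1, -1, -1],
)

```text
time: 26.95
tool_pos: [0.5754, -0.3681, 0.2367]
ee_rot: [3.14, -0.001, 0.114]
wrist_force: [-4.2, 3.2, 14.0]
width: 0.0003
finger_force: 6.4
```

>>> play_rows(
  translation=[
    [-0.025, -0.02, 0],
    [0, 0, 0],
    [0, 0, 0],
  ],
  twist=[
    [0, 0, 0],
    [0, 0, 0],
    [0, 0, 0],
  ],
  gripper=[-1, -1, -1],
)

```text
time: 27.25
tool_pos: [0.5748, -0.3677, 0.2369]
ee_rot: [3.138, -0.004, 0.114]
wrist_force: [-1.2, 1.9, 11.6]
width: 0.0008
finger_force: 5.9
```

```bash
python3 - <<'E'
from h import *
o=robot.get_obs(); print({k:np.round(o[k],4).tolist() for k in("tool_pos","ee_rot","wrist_force","wrist_torque","joint_positions","joint_torque")})
S0=np.ascontiguousarray(cv2.imread("pics/side0.png")[:,:,::-1])
# key outline from side0 on top plane
print(plane("side",np.array([[68,180],[145,195],[200,128],[115,113]])/6.67+[261.5,124.5],.0395).round(4))
E
```

```text
{'tool_pos': [0.5748, -0.3677, 0.2369], 'ee_rot': [3.1384, -0.0037, 0.114], 'wrist_force': [-1.2121, 1.8761, 11.5907], 'wrist_torque': [0.3843, 0.4629, -0.0233], 'joint_positions': [-0.6522, 0.456, 1.2505, 0.0002, 1.4302, 0.8046], 'joint_torque': [-0.3704, -40.0372, -24.5616, -0.036, -1.0466, -0.0004]}
[[ 0.5893 -0.323   0.0395]
 [ 0.5482 -0.3261  0.0395]
 [ 0.5482 -0.4013  0.0395]
 [ 0.5947 -0.397   0.0395]]
```

>>> play_rows(
  translation=[
    [-0.01, -0.01, 0.02],
    [0, 0, 0],
    [0, 0, 0],
  ],
  twist=[
    [0, 0, 0],
    [0, 0, 0],
    [0, 0, 0],
  ],
  gripper=[-1, -1, -1],
)

```text
time: 27.55
tool_pos: [0.5746, -0.3675, 0.2367]
ee_rot: [3.137, -0.005, 0.114]
wrist_force: [-1.7, 2.1, 13.2]
width: 0.0005
finger_force: 6.4
```

```bash
cat > sh.py <<'E'
from h import *
S0=np.ascontiguousarray(cv2.imread("pics/side0.png")[:,:,::-1]); S1=robot.snapshot("side")
def sat(im): 
    f=im.astype(float); return 1/3-f[:,:,2]/(f.sum(2)+1)
D=[]
for x in [271,272,273,274,275,286,287,288,289,290,291]:
    r=[]
    for im in(S0,S1):
        s=sat(im)[136:168,x]; t=.1; i=np.nonzero(s>t)[0]; a,b=i[0],i[-1]
        r+= [136+a-1+(t-s[a-1])/(s[a]-s[a-1]), 136+b+(s[b]-t)/(s[b]-s[b+1])]
    D.append((r[2]-r[0],r[3]-r[1]))
o=robot.get_obs(); print("shift top,bot px",np.median(D,0).round(2),"mm",(np.median(D,0)/.25).round(1),np.round(o["tool_pos"],4),np.round(o["wrist_force"],1),o["time"])
E
python3 sh.py
```

```text
Traceback (most recent call last):
  File "sh.py", line 9, in <module>
    s=sat(im)[136:168,x]; t=.1; i=np.nonzero(s>t)[0]; a,b=i[0],i[-1]
                                                          ~^^^
IndexError: index 0 is out of bounds for axis 0 with size 0
```

```bash
sed -i 's/t=.1;/t=.5*s.max();/' sh.py; python3 sh.py
```

```text
shift top,bot px [0.6  0.52] mm [2.4 2.1] [ 0.5746 -0.3676  0.2366] [-1.4  1.5 13.6] 27.65
```

>>> play_rows(
  translation=[
    [0.03, 0.03, -0.06],
    [0, 0, -0.05],
    [0, 0, 0],
    [0, 0, 0],
  ],
  twist=[
    [0, 0, 0],
    [0, 0, 0],
    [0, 0, 0],
    [0, 0, 0],
  ],
  gripper=[-1, -1, -1, -1],
)

```text
time: 28.05
tool_pos: [0.5754, -0.3682, 0.2378]
ee_rot: [3.141, -0.001, 0.114]
wrist_force: [-1.5, 0.6, 7.2]
width: 0.0003
finger_force: 3.5
```

```bash
python3 sh.py
```

```text
shift top,bot px [0.35 0.36] mm [1.4 1.4] [ 0.5754 -0.3682  0.2378] [-1.1  2.5  7.4] 28.1
```

>>> play_rows(
  translation=[
    [0, 0, -0.08],
    [0, 0, 0],
    [0, 0, 0],
  ],
  twist=[
    [0, 0, 0],
    [0, 0, 0],
    [0, 0, 0],
  ],
  gripper=[-1, -1, -1],
)

```text
time: 28.4
tool_pos: [0.5751, -0.3682, 0.2388]
ee_rot: [-3.141, 0.001, 0.114]
wrist_force: [0.2, 0.1, 1.6]
width: 0.0003
finger_force: 0.6
```

```bash
python3 sh.py
```

```text
shift top,bot px [0.12 0.02] mm [0.5 0.1] [ 0.5751 -0.3682  0.2389] [-0.4  0.5  0.2] 28.45
```

>>> play_rows(
  translation=[
    [-0.04, -0.05, -0.05],
    [0, 0, 0.06],
    [0, 0, 0.06],
    [0, 0, 0.06],
    [0, 0, 0.06],
    [0, 0, 0],
    [0, 0, 0],
    [0, 0, 0],
  ],
  twist=[
    [0, 0, 0],
    [0, 0, 0],
    [0, 0, 0],
    [0, 0, 0],
    [0, 0, 0],
    [0, 0, 0],
    [0, 0, 0],
    [0, 0, 0],
  ],
  gripper=[-1, -1, -1, -1, -1, -1, -1, -1],
)

```text
time: 29.25
tool_pos: [0.5732, -0.3663, 0.2365]
ee_rot: [3.14, -0.001, 0.114]
wrist_force: [-5.1, 4.3, 13.7]
width: 0.0002
finger_force: 7.0
```

```bash
python3 sh.py
```

```text
shift top,bot px [0.62 0.54] mm [2.5 2.1] [ 0.5732 -0.3663  0.2365] [-4.4  3.8 13.2] 29.3
```

>>> play_rows(
  translation=[
    [0, 0, 0.02],
    [0, 0, 0],
  ],
  twist=[
    [0, 0, 0],
    [0, 0, 0],
  ],
  gripper=[-1, -1],
)

```text
time: 29.5
tool_pos: [0.5732, -0.3662, 0.2362]
ee_rot: [3.14, -0.001, 0.114]
wrist_force: [-5.4, 5.1, 15.6]
width: 0.001
finger_force: 7.7
```

```bash
python3 - <<'E'
from h import *
o=robot.get_obs(); print(o["time"],o["tool_pos"][2],np.round(o["wrist_force"],1))
# colour of LED / indicator on keypad: before vs now, and side diff around the keypad
S0=np.ascontiguousarray(cv2.imread("pics/side0.png")[:,:,::-1]); S1=robot.snapshot("side")
for x,y in((287,158),(288,158),(287,159),(288,159)): print(S0[y,x],S1[y,x])
E
```

```text
29.5 0.23620382889069835 [-5.4  5.1 15.6]
[ 82 113  86] [ 85 118  89]
[82 97 83] [ 89 106  89]
[ 78 107  79] [ 87 118  89]
[75 94 77] [ 79 100  82]
```

>>> play_rows(
  translation=[
    [-0.06, -0.05, 0],
    [0, 0, 0],
    [0, 0, 0],
  ],
  twist=[
    [0, 0, 0],
    [0, 0, 0],
    [0, 0, 0],
  ],
  gripper=[-1, -1, -1],
)

```text
time: 29.85
tool_pos: [0.5719, -0.3653, 0.2367]
ee_rot: [3.136, -0.007, 0.114]
wrist_force: [0.1, 1.6, 12.8]
width: 0.0006
finger_force: 6.3
```

```bash
python3 sh.py; python3 - <<'E'
from h import *
o=robot.get_obs(); print({k:np.round(o[k],4).tolist() for k in("ee_rot","wrist_torque","joint_positions","joint_torque","qvel")})
E
```

```text
shift top,bot px [0.63 0.54] mm [2.5 2.1] [ 0.5719 -0.3654  0.2367] [-1.2  0.5 12.4] 29.9
{'ee_rot': [3.1355, -0.0067, 0.114], 'wrist_torque': [0.1464, 0.0766, -0.0169], 'joint_positions': [-0.6521, 0.4468, 1.2638, 0.0003, 1.422, 0.8048], 'joint_torque': [-0.3559, -38.8907, -23.057, -0.0844, -0.3318, 0.0001], 'qvel': [0.0002, 0.0016, -0.0007, 0.0002, 0.0023, 0.0014]}
```

>>> play_rows(
  translation=[
    [-0.01, -0.01, 0.03],
    [0, 0, 0],
  ],
  twist=[
    [0, 0, 0],
    [0, 0, 0],
  ],
  gripper=[-1, -1],
)

```text
time: 30.1
tool_pos: [0.5716, -0.3652, 0.2364]
ee_rot: [3.135, -0.008, 0.114]
wrist_force: [-0.4, 1.1, 15.0]
width: 0.0003
finger_force: 7.2
```

>>> play_rows(
  translation=[
    [-0.01, -0.01, 0.03],
    [0, 0, 0],
  ],
  twist=[
    [0, 0, 0],
    [0, 0, 0],
  ],
  gripper=[-1, -1],
)

```text
time: 30.3
tool_pos: [0.5714, -0.365, 0.236]
ee_rot: [3.133, -0.009, 0.114]
wrist_force: [-0.9, 0.7, 16.0]
width: 0.0005
finger_force: 8.1
```

```bash
python3 sh.py; python3 - <<'E'
from h import *
S1=robot.snapshot("side"); T1=robot.snapshot("top")
# whole-keypad check: does the body/blue key move? track green LED and black housing edge by phase correlation
S0=np.ascontiguousarray(cv2.imread("pics/side0.png")[:,:,::-1])
g=lambda im,b:cv2.cvtColor(im,cv2.COLOR_RGB2GRAY)[b[1]:b[3],b[0]:b[2]].astype(np.float32)
for n,b in(("blue",(290,142,320,170)),("yellow",(266,140,300,160)),("housing",(266,154,310,172)),("crayons",(330,110,380,145))):
    print(n,cv2.phaseCorrelate(g(S0,b),g(S1,b),cv2.createHanningWindow((b[2]-b[0],b[3]-b[1]),cv2.CV_32F)))
E
```

```text
shift top,bot px [0.84 0.55] mm [3.3 2.2] [ 0.5714 -0.365   0.236 ] [-1.1  0.  15.9] 30.35
blue ((0.24422911818415116, -0.06060154341824564), 0.8879532104068332)
yellow ((0.46139652658829533, 0.4489200232194044), 0.5853293067879147)
housing ((0.4906627972588886, 0.02153959566298269), 0.9670262486846358)
crayons ((-0.1463787428971841, -0.07927516901602161), 0.7370489740371704)
```

The force rise is now flattening (15.0, then 16.0 N), so the peak is near. Smaller steps from here.

>>> play_rows(
  translation=[
    [0, 0, 0.015],
    [0, 0, 0],
  ],
  twist=[
    [0, 0, 0],
    [0, 0, 0],
  ],
  gripper=[-1, -1],
)

```text
time: 30.65
tool_pos: [0.5714, -0.365, 0.2358]
ee_rot: [3.133, -0.009, 0.114]
wrist_force: [-0.6, 1.0, 16.6]
width: 0.0009
finger_force: 8.7
```

>>> play_rows(
  translation=[
    [0, 0, 0.015],
    [0, 0, 0],
  ],
  twist=[
    [0, 0, 0],
    [0, 0, 0],
  ],
  gripper=[-1, -1],
)

```text
time: 30.85
tool_pos: [0.5714, -0.365, 0.2356]
ee_rot: [3.133, -0.009, 0.114]
wrist_force: [-1.7, 2.4, 18.2]
width: 0.0002
finger_force: 9.3
```

```bash
python3 - <<'E'
from h import *
S0=np.ascontiguousarray(cv2.imread("pics/side0.png")[:,:,::-1]); S1=robot.snapshot("side")
for x in (274,278,282,286,289):
    print(x); 
    for im in(S0,S1): print("  ",[ (int(r),int(g),int(b)) for r,g,b in im[146:160,x]])
o=robot.get_obs(); print(np.round(o["wrist_force"],1),o["tool_pos"],np.round(o["wrist_torque"],2))
E
```

```text
274
   [(122, 112, 75), (147, 132, 60), (163, 147, 61), (164, 148, 62), (174, 157, 69), (164, 148, 59), (159, 141, 60), (153, 141, 87), (161, 160, 154), (137, 136, 132), (83, 78, 82), (56, 55, 54), (54, 53, 50), (48, 47, 42)]
   [(103, 98, 92), (124, 113, 69), (163, 147, 68), (173, 156, 67), (176, 159, 67), (193, 176, 79), (170, 154, 67), (164, 149, 69), (163, 155, 117), (143, 141, 140), (88, 85, 88), (58, 56, 56), (57, 54, 56), (49, 49, 46)]
278
   [(165, 147, 64), (163, 147, 63), (165, 149, 64), (163, 146, 60), (168, 152, 65), (184, 167, 76), (162, 147, 65), (156, 142, 62), (149, 136, 84), (157, 156, 151), (136, 135, 133), (82, 79, 80), (56, 55, 56), (55, 51, 51)]
   [(147, 140, 116), (140, 129, 88), (162, 146, 66), (172, 156, 67), (170, 154, 64), (175, 159, 68), (197, 182, 84), (169, 151, 67), (165, 149, 74), (157, 152, 121), (142, 140, 139), (90, 86, 88), (64, 60, 60), (57, 56, 56)]
282
   [(163, 146, 62), (164, 149, 64), (162, 145, 61), (163, 147, 63), (165, 149, 65), (168, 152, 64), (187, 171, 78), (159, 142, 59), (154, 139, 61), (138, 129, 91), (162, 161, 156), (128, 126, 124)
[... 522 characters left out ...]
123, 111, 56), (171, 155, 67), (170, 156, 64), (168, 152, 66), (154, 140, 63), (123, 109, 52), (112, 101, 53), (121, 113, 88), (160, 156, 148), (136, 135, 131), (91, 101, 91), (87, 96, 88)]
289
   [(161, 147, 61), (149, 134, 57), (124, 110, 52), (105, 95, 49), (101, 94, 66), (102, 99, 88), (115, 114, 107), (89, 87, 86), (89, 85, 86), (88, 84, 86), (87, 84, 85), (92, 88, 89), (97, 95, 95), (82, 84, 83)]
   [(112, 101, 53), (112, 100, 51), (112, 100, 49), (123, 109, 48), (107, 97, 53), (111, 105, 82), (128, 125, 115), (135, 133, 128), (106, 105, 102), (91, 86, 89), (89, 86, 89), (93, 91, 94), (107, 103, 103), (88, 90, 88)]
[-1.7  1.7 18.9] [ 0.57138642 -0.36498299  0.23559934] [0.26 0.28 0.02]
```

>>> play_rows(
  translation=[
    [-0.01, -0.01, 0.025],
    [-0.01, -0.01, 0.025],
    [0, 0, 0],
  ],
  twist=[
    [0, 0, 0],
    [0, 0, 0],
    [0, 0, 0],
  ],
  gripper=[-1, -1, -1],
)

```text
time: 31.2
tool_pos: [0.5709, -0.3646, 0.2351]
ee_rot: [3.131, -0.011, 0.114]
wrist_force: [-1.4, 1.9, 22.1]
width: 0.0005
finger_force: 10.7
```

```bash
cat > hl.py <<'E'
from h import *
S0=np.ascontiguousarray(cv2.imread("pics/side0.png")[:,:,::-1]); S1=robot.snapshot("side")
D=[]
for x in range(273,285):
    r=[]
    for im in(S0,S1):
        c=im[148:158,x].astype(float).sum(1)*(im[148:158,x,2]<95); i=int(np.argmax(c)); i=min(max(i,1),8); a,b,d=c[i-1:i+2]; r.append(i+(a-d)/(2*(a-2*b+d)+1e-9))
    D.append(r[1]-r[0])
o=robot.get_obs(); print("edge shift px",np.round(D,2),"med mm",np.median(D)/.25,"z",o["tool_pos"][2].round(4),np.round(o["wrist_force"],1),round(o["finger_force"],1),o["time"])
E
python3 hl.py
```

```text
edge shift px [0.97 1.01 0.95 0.98 1.04 0.96 0.99 0.99 1.03 1.01 1.02 0.79] med mm 3.9570168540559827 z 0.2351 [-1.1  2.1 21.3] 10.7 31.25
```

>>> play_rows(
  translation=[
    [-0.01, -0.01, 0.025],
    [-0.01, -0.01, 0.025],
    [0, 0, 0],
  ],
  twist=[
    [0, 0, 0],
    [0, 0, 0],
    [0, 0, 0],
  ],
  gripper=[-1, -1, -1],
)

```text
time: 31.55
tool_pos: [0.5704, -0.3642, 0.2345]
ee_rot: [3.129, -0.013, 0.114]
wrist_force: [-1.3, 1.3, 24.3]
width: 0.0007
finger_force: 12.2
```

```bash
python3 hl.py; python3 sh.py
```

```text
edge shift px [0.92 1.31 1.06 0.95 1.01 1.01 1.65 1.02 1.03 1.   1.1  0.96] med mm 4.060934556984715 z 0.2345 [-1.1  0.9 24.8] 12.1 31.6
shift top,bot px [1.1 0.7] mm [4.4 2.8] [ 0.5704 -0.3642  0.2345] [-0.6  1.8 24.2] 31.65
```

>>> play_rows(
  translation=[
    [-0.01, -0.01, 0.025],
    [-0.01, -0.01, 0.025],
    [-0.01, -0.01, 0.02],
    [0, 0, 0],
  ],
  twist=[
    [0, 0, 0],
    [0, 0, 0],
    [0, 0, 0],
    [0, 0, 0],
  ],
  gripper=[-1, -1, -1, -1],
)

```text
time: 32.05
tool_pos: [0.5697, -0.3637, 0.2338]
ee_rot: [3.126, -0.016, 0.114]
wrist_force: [-1.2, 0.2, 28.5]
width: 0.0001
finger_force: 14.1
```

```bash
python3 hl.py; python3 sh.py
```

```text
edge shift px [1.13 1.98 1.01 1.   1.1  1.48 1.73 0.99 1.   1.06 1.98 1.02] med mm 4.3030961750028425 z 0.2338 [-0.3  1.1 28.6] 14.1 32.1
shift top,bot px [1.22 0.71] mm [4.9 2.8] [ 0.5697 -0.3637  0.2338] [-0.5  1.1 27.9] 32.15
```

>>> play_rows(
  translation=[
    [-0.01, -0.01, 0.025],
    [-0.01, -0.01, 0.025],
    [0, 0, 0.02],
    [0, 0, 0],
  ],
  twist=[
    [0, 0, 0],
    [0, 0, 0],
    [0, 0, 0],
    [0, 0, 0],
  ],
  gripper=[-1, -1, -1, -1],
)

```text
time: 32.55
tool_pos: [0.5693, -0.3633, 0.2329]
ee_rot: [3.124, -0.019, 0.114]
wrist_force: [-0.9, 1.1, 33.1]
width: 0.0005
finger_force: 16.4
```

```bash
python3 hl.py; python3 sh.py
```

```text
edge shift px [2.09 2.   1.06 0.96 1.38 1.95 1.72 0.98 1.19 2.06 2.01 1.  ] med mm 6.210533910541219 z 0.233 [-0.9 -0.  32.4] 16.4 32.6
shift top,bot px [1.42 0.73] mm [5.7 2.9] [ 0.5693 -0.3633  0.2329] [ 0.2  1.4 31.9] 32.65
```

Both the image (5.7 mm) and the TCP (6.0 mm) put the key past the 4.5 mm click point and below 8.5 mm. Releasing now.

>>> play_rows(
  translation=[
    [0, 0, -0.2],
    [0, 0, -0.3],
    [0, 0, -0.8],
    [0, 0, -1],
    [0, 0, -1],
    [0, 0, 0],
    [0, 0, 0],
  ],
  twist=[
    [0, 0, 0],
    [0, 0, 0],
    [0, 0, 0],
    [0, 0, 0],
    [0, 0, 0],
    [0, 0, 0],
    [0, 0, 0],
  ],
  gripper=[-1, -1, -1, -1, -1, -1, -1],
)

```text
time: 33.35
tool_pos: [0.5659, -0.3608, 0.3507]
ee_rot: [3.141, -0.001, 0.114]
wrist_force: [-0.2, -0.6, -1.0]
width: 0.0004
finger_force: 0.0
```

```bash
python3 sh.py; python3 - <<'E'
from h import *
T1=robot.snapshot("top")
for n in("panel","handle","mug","ink_bottle","water_glass","mixing_dish","brush","eraser","light_key_top","dim_key_top"):
    print(n,[(np.round(d["centre"],3).tolist(),round(d["score"],2)) for d in robot.spot_point(n,"top")][:2])
# bright window / lamp check
T0=np.ascontiguousarray(cv2.imread("pics/top0.png")[:,:,::-1]); print("window px before/after",T0[198:206,228:240].mean((0,1)),T1[198:206,228:240].mean((0,1)))
E
```

```text
shift top,bot px [-0.01 -0.02] mm [-0.1 -0.1] [ 0.5657 -0.3606  0.3485] [ 0.1  1.5 -1. ] 33.4
panel [([0.356, 0.296, -0.001], 0.97), ([0.601, 0.075, 0.011], 0.9)]
handle [([0.619, -0.101, 0.064], 0.47)]
mug [([0.691, 0.39, -0.001], 0.67)]
ink_bottle [([0.723, 0.268, -0.002], 0.58), ([0.369, -0.137, -0.004], 0.29)]
water_glass [([0.723, -0.28, 0.003], 0.79), ([0.601, 0.071, 0.009], 0.6)]
mixing_dish [([0.677, -0.39, -0.001], 0.92)]
brush [([0.369, -0.138, -0.001], 0.81), ([0.726, -0.282, 0.0], 0.74)]
eraser [([0.383, 0.116, -0.0], 0.69)]
light_key_top [([0.57, -0.371, 0.038], 0.47)]
dim_key_top []
window px before/after [138.         135.26041667 126.69791667] [127.33333333 124.36458333 116.75      ]
```

```bash
python3 -c "
from bench import robot
print(robot.close_job())"
```

```text
the job is handed in; nothing more can be done
None
```

I handed the job in at about 33.5 s: the panel is clamped against the fence and the yellow key was pressed about 6 mm and sprang back, but it took about 33 N where the text gives a 6 N peak, and I felt no click, so the click rests on depth alone.

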